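# Open the feed valve with its square key and set the flow lever

## Task

Take the square T-handled key out of its stand, push it fully home in the recessed square socket on the sloping valve panel, and turn it anticlockwise as far as it goes to open the feed valve; leave the key in the socket. Then swing the flow lever on the same panel to half flow, so that its pointer is in line with the long middle mark, and let go. Do not knock the wash bottle, the dropper bottle, the vial or the flask standing about.

Things in the scene. Friction and masses are not known exactly. Their poses are not given: they have to be found in the camera images.
- key_grip (a point): Centre of the steel key's handle block: 70 mm wide (key x), 16 mm thick (key y), 30 mm tall (key z). Below it a square shank 14 x 14 mm, sides parallel to the handle's faces, with a 25 mm flange just under the handle; key 100 mm long, some 150 g. z points from tip to handle. At the start it stands upright, loose in the stand, this point 95 mm above the table, handle roughly along world x.
- key_tip (a point): Middle of the square end face of the key's shank, 85 mm below key_grip on the key's axis; same axes. The last 6 mm of the shank are 11 x 11 mm as a lead-in.
- stand: Grey plastic key stand, block 64 x 64 mm, 45 mm tall, with an 80 x 64 mm foot, fixed to the table, left or right of the valve panel. Origin at the centre of its underside. In its top is a round hole 22 mm across and 35 mm deep in which the key stands on its tip; it lifts straight out.
- station: Valve panel: wedge-shaped box, 139 mm deep, 290 mm wide, 65 mm high in front, 130 mm at the back, fixed to the table. Origin at the centre of its underside; x to the back, y to its left, z up. Its upper face slopes up to the back at 25 degrees: outward normal (-0.423, 0, 0.906) in these axes. A short pipe stub sticks out 18 mm at each side.
- socket_mouth (a point): Centre of the mouth of the socket, left and high on the sloping face: square hole 16 x 16 mm, 26 mm deep, 1.5 mm chamfer, in a 32 mm square steel drum inside a round aluminium collar (68 mm outside, 50 inside, 34 mm tall), mouth 4 mm below the collar's rim. z: socket axis, outward, square to the face; x, y: along the hole's sides, turning with the drum. The key fits in any of four positions.
- socket_floor (a point): Centre of the socket's flat floor, 26 mm below the mouth on its axis; when the key is fully home its tip rests here. The key has about 7 degrees of play in the socket, in turn and in tilt: at the stop the handle has turned further than the drum by that much.
- valve (a joint): Turn of the socket drum in rad: 0 shut, grows anticlockwise seen from outside (from above), stop at 1.571 = open. At the start somewhere between 0.1 and 0.45. Stays where it is left; friction about 0.1 N m.
- lever (a joint): Swing of the flow lever in rad: at 0 it points 45 degrees to the right of straight up the slope; grows anticlockwise seen from outside; 0.785 points straight up the slope at the long middle mark (half flow); stop at 1.571. Five raised marks at 0, 22.5, 45 (long), 67.5, 90 degrees of swing. At the start 0 to 0.35. Stays where it is left; friction about 0.12 N m.
- lever_knob (a point): Point on the axis of the lever's black knob, at the height to grip. The lever is a flat steel bar 16 mm wide with a pointer at its end; the knob is a round post square to the sloping face, 20 mm across over a 30 mm length, its top 70 mm off the face and 18 mm beyond this point. The knob's axis is 80 mm from the hinge.
- lever_hinge (a point): Point on the lever's hinge axis, level with lever_knob (in the plane through it parallel to the sloping face). The hinge axis is the normal of the sloping face. Its axes are the station's.
- wash_bottle: White wash bottle, 62 x 99 x 200 mm, standing on the table, on the other side of the valve panel from the stand. Origin at the centre of its underside. To be left alone.
- dropper: Amber dropper bottle, 33 mm across, 99 mm tall, standing behind the left place of stand or wash bottle. Origin at the centre of its underside. To be left alone.
- vial: Capped sample vial, 28 mm across, 60 mm tall, standing behind the right place of stand or wash bottle. Origin at the centre of its underside. To be left alone.
- flask: Stoppered conical flask, 64 mm across, 117 mm tall, at the right. Origin at the centre of its underside. To be left alone.

How it is judged:
By the outcome, as a careful person would: the job done as asked, in the order asked, and still so for the second after the job is handed in, with the robot touching nothing.
It also fails if it takes over 69 s, if anything falls off the work surface, if the arm or the gripper's body presses on something with over 40 N, if the wrist force passes 120 N, or if a joint passes its speed limit or range.

## Robot

A 6-joint arm with a two-finger parallel gripper is mounted at the origin on a cart in front of the work surface, level with it; the furniture and walls round the work are solid. World frame = base frame: x ahead of the robot, y to its left, z up, the work surface at z = 0. Lengths are in mm, angles in rad, forces in N, time in s.
With the tool pointing down it reaches from about 350 to 875 mm from the base axis. Payload 4.2 kg.
Tool frame: the origin (TCP) lies midway between the tips of the shut fingers; the grasp point (between the pads) lies 19 mm behind it; z points along the fingers, y is the direction in which the jaws open and shut (so a half turn about z gives the same grasp; the last joint's range is limited). The gripper opens to 85 mm and grips with 20 to 120 N. Pads are 22 mm wide; open, the fingers measure 114 mm over their backs; the gripper's body (76 mm by 85 mm) begins 54 mm behind the grasp point. The pads swing forward as they close: fully open they stand 13 mm farther back than shut.
Start: joints at [1.501, 0.385, 0.008, 0, -1.194, -0.259], TCP at [201.785, 591.508, 231.312] pointing down, gripper open.
Joint ranges: [-3.14, 3.14], [-1.21, 2.06], [-1.07, 1.41], [-3.16, 2.05], [-2.99, -0.16], [-3.1, 3.1]. Speed limits (rad/s): [2.79, 2.79, 3.14, 3.14, 3.14, 3.14].

## Interface

Orientations are given as a unit quaternion [x, y, z, w].
In Python, from bench import arm, eyes, nets gives the robot as it stands.
- The arm moves only by the tool jog_arm, never from a script. Its argument "rows" is a list of rows, each a list of 3 entries, a list of its own where there are three numbers: the shift along the tool's x, y, z in cm, then the turn, a rotation vector about the tool's x, y, z in degrees, then the finger opening in cm, from 0 to 8.54. In form: [[[x, y, z], [ax, ay, az], jaw], ...]. A call has 1 to 10 rows; each row shifts and turns the commanded pose from where the row before left it, along the tool's axes as they then stand; what a row does not reach is not made up. A row lasts 1/8 s, in which the tool goes at most 62.5 mm and 10.7 degrees, less where a joint would pass 70% of its speed; a pose out of reach is approached as far as the arm can. A call with a gripper value outside its range is refused whole. The fingers move at their own pace and stop on an object; the grip force is fixed at half the most. Time passes only in rows, so rows that do not move let the fingers close. It gives the time, the measured TCP pose, the force and the opening at its end, in the units of the state.
- arm.read_state(): the state, without advancing time (a new reading comes with each control period).
- eyes.get_image(name): name is "scene" or "side" or "wrist"; returns the picture (384x512x3 uint8, red, green, blue); there is no depth.
- eyes.camera_model(name): a dict with "K" (3x3 intrinsics, pixels), "rvec" (rotation vector, rad) and "tvec" (3), from world to camera coordinates, as OpenCV has them. Camera axes: x right, y down, z forward; pixel columns grow to the right and rows downward; lengths in mm; the calibration is good to about 2 mm. A picture is of the moment at which its call begins: read the wrist's pose just before it. camera_model takes no time and is no camera call; for the wrist camera it gives the pose at the moment of the call.
- arm.job_done(): hands the job in, once; it reports no verdict.
Trained networks look in the newest picture that a camera, given by its name, has taken for a name from the list of things; names that differ only in an ending like _2 or _b are one class to them, and where a whole thing is asked for, a point or a joint stands for the part that bears it (a point fixed in the world has none). Each returns a list of dicts, best first, with "conf" (0 to 1); they miss things now and then, are a little off and sometimes report something else, mostly with a low value. They report only what shows in the picture. A call takes as long as a camera call.
- nets.boxes_of(camera, name): "position" ([column, row] as shares, 0 to 1, of the picture: columns of its width, rows of its height, amid what is visible of it).
The state is a dict: "clock": time; "joints": joint angles; "joint_vel": joint speeds; "joint_efforts": joint torques, N m; "position": TCP position; "ee_rot": TCP orientation; "contact_force": force on the tool from outside, world axes, zero at the start; "wrist_torque": the same for the moment, N m; "gripper_width": finger opening in mm.
Only numpy, scipy, OpenCV 4.12 (cv2) and the standard library are available. Lean on these libraries where they do the work, as an engineer would, in place of code of your own. Each camera call takes 0.05 s, during which the arm holds its last target.

## Working session

There is one attempt and no reset: what is moved stays moved. The work goes in short steps, Python scripts to look and compute and a tool call to move; the robot and the scene stay as the last step left them, time stands still between calls to the robot, and variables do not carry over. Pictures are saved under pics/ and viewed, and the job is handed in when it is done.

Besides the shell and the picture viewer there is one more tool, called as name([rows], argument=value, ...), one row to a line, values as JSON. jog_arm: Moves the arm, as the interface text tells. Its arguments: {"type":"object","properties":{"rows":{"type":"array","items":{"type":"array"}}},"required":["rows"]}

```bash
mkdir -p pics; ls
python3 - <<'E'
from bench import arm, eyes, nets
import cv2, numpy as np
print(arm.read_state())
for c in ["scene","side","wrist"]:
    im=eyes.get_image(c); cv2.imwrite(f"pics/a_{c}.png",im[:,:,::-1])
    m=eyes.camera_model(c); print(c,m)
    for n in ["key_grip","stand","station","socket_mouth","lever_knob","wash_bottle","dropper","vial","flask"]:
        try: print(n,[(round(d['conf'],2),np.round(np.array(d['position'])*[512,384],1).tolist()) for d in nets.boxes_of(c,n)][:3])
        except Exception as e: print(n,e)
print(arm.read_state()['clock'])
E
```

```text
pics
{'clock': 0.0, 'joints': array([ 1.50061374e+00,  3.85548554e-01,  6.62088537e-03, -5.45855445e-04,
       -1.19399832e+00, -2.58611864e-01]), 'joint_vel': array([ 4.74143059e-04, -3.41417905e-04,  3.71377257e-05, -8.67695057e-04,
       -6.76161676e-04,  2.07081452e-04]), 'joint_efforts': array([-2.91559209e-04, -3.92285478e+01,  1.88403100e+01,  4.18605387e+00,
       -4.57885602e-03, -9.91214705e-06]), 'position': array([201.58698304, 590.97111513, 230.21753113]), 'ee_rot': array([ 9.86500108e-01, -1.63756952e-01, -1.52374703e-04,  1.08397362e-03]), 'contact_force': array([-0.90512792, -0.17888141,  0.20743974]), 'wrist_torque': array([-0.0045885 ,  0.04273853, -0.00577364]), 'gripper_width': 85.33715831262073}
scene {'K': array([[411.80836301,   0.        , 255.47325383],
       [  0.        , 411.80836301, 182.83721228],
       [  0.        ,   0.        ,   1.        ]]), 'rvec': array([ 1.98295427, -1.20277449,  0.55278935]), 'tvec': array([-328.12956295,  320.95397688, 1318.7141558 ])}
key_grip [(0.54, [320.3, 210.2]), (0.45, [232.0, 190.0])]
stand [(0.6, [316.1, 220.6])
[... 589 characters left out ...]
(0.7, [284.4, 252.9]), (0.53, [247.2, 190.0])]
station [(0.57, [244.8, 196.5])]
socket_mouth [(0.47, [284.5, 230.8])]
lever_knob [(0.74, [247.9, 187.1])]
wash_bottle [(0.74, [221.6, 161.4]), (0.61, [317.9, 275.3]), (0.43, [245.1, 195.1])]
dropper []
vial [(0.46, [305.9, 245.2])]
flask [(0.7, [317.3, 273.4])]
wrist {'K': array([[317.26147224,   0.        , 253.11396572],
       [  0.        , 317.26147224, 194.39812155],
       [  0.        ,   0.        ,   1.        ]]), 'rvec': array([-1.70587631,  2.38377955,  0.38325959]), 'tvec': array([624.1823438 , -38.95347806, 380.38152782])}
key_grip []
stand []
station []
socket_mouth []
lever_knob []
wash_bottle []
dropper []
vial []
flask []
1.5
```

View pictures.

Run:
```python
import cv2
a=cv2.imread("pics/a_scene.png")[100:290,130:420];cv2.imwrite("pics/a_scene_c.png",cv2.resize(a,(800,524),interpolation=cv2.INTER_CUBIC))
a=cv2.imread("pics/a_side.png")[110:310,170:370];cv2.imwrite("pics/a_side_c.png",cv2.resize(a,(600,600),interpolation=cv2.INTER_CUBIC))
```

```text
(no output)
```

View pics/a_scene.png

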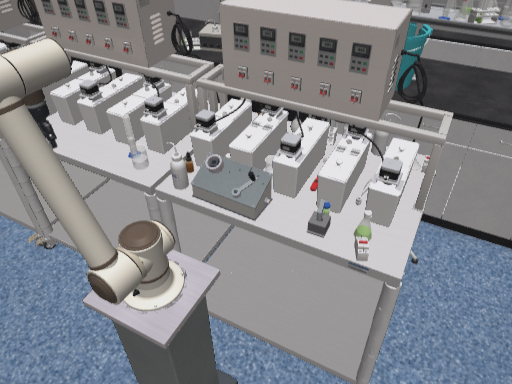

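View pics/a_side.png

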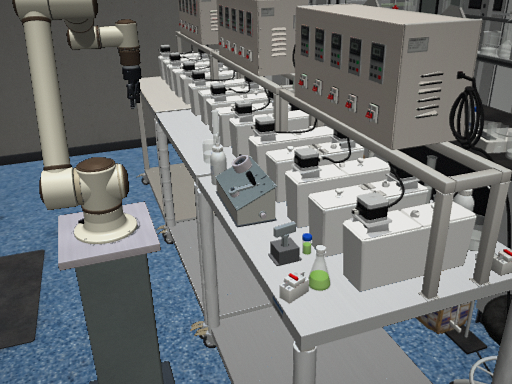

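View pics/a_wrist.png

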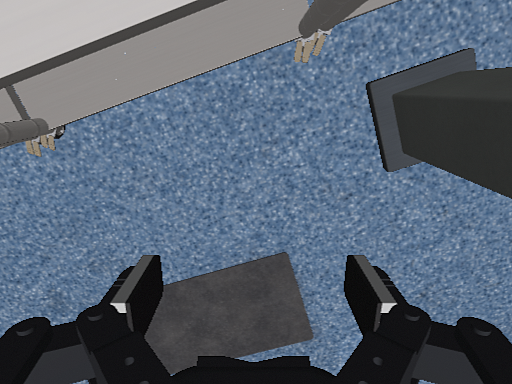

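```bash
ls pics
```

```text
a_scene.png
a_scene_c.png
a_side.png
a_side_c.png
a_wrist.png
```

View pics/a_scene_c.png

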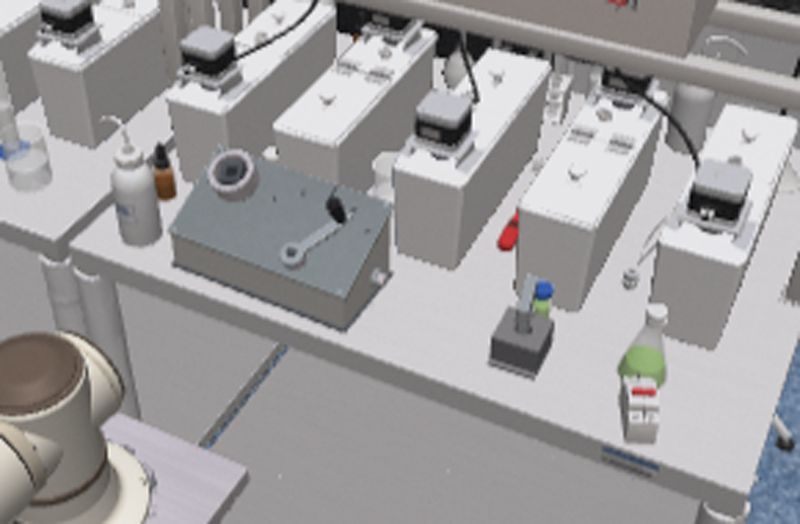

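View pics/a_side_c.png

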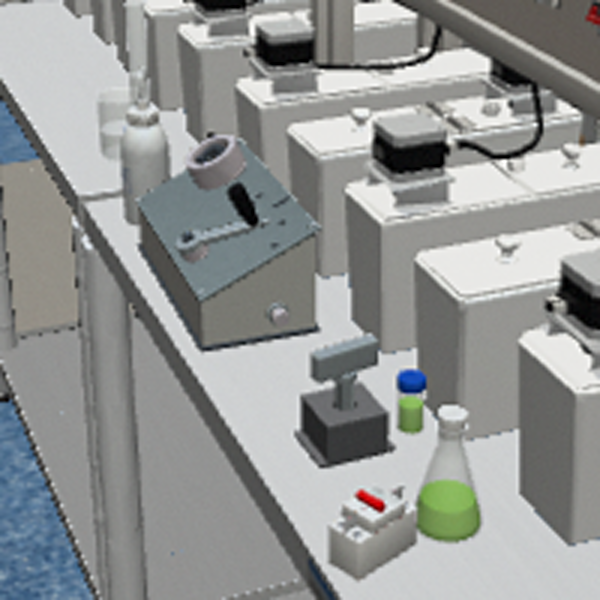

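```bash
cat > h.py <<'E'
import numpy as np, cv2
from scipy.optimize import least_squares
from scipy.spatial.transform import Rotation as R
def proj(m,P):
    return cv2.projectPoints(np.atleast_2d(np.array(P,float)),np.array(m['rvec']),np.array(m['tvec']),np.array(m['K']),None)[0][:,0]
def ray(m,px):
    Rm=R.from_rotvec(m['rvec']).as_matrix(); c=-Rm.T@m['tvec']
    d=Rm.T@np.linalg.inv(m['K'])@[px[0],px[1],1.]; return c,d/np.linalg.norm(d)
def tri(obs):
    A=np.zeros((3,3));b=np.zeros(3)
    for m,px in obs:
        c,d=ray(m,px);Q=np.eye(3)-np.outer(d,d);A+=Q;b+=Q@c
    X=np.linalg.solve(A,b)
    return X,[np.round(proj(m,X)[0]-px,1).tolist() for m,px in obs]
def plane(m,px,z):
    c,d=ray(m,px); return c+d*(z-c[2])/d[2]
def sloc(u,v,h=0):
    """station frame point: u up-slope from centre line of face, v left, h off the face"""
    a=np.radians(25); n=np.array([-np.sin(a),0,np.cos(a)]); s=np.array([np.cos(a),0,np.sin(a)])
    return np.array([0,0,97.5])+u*s+np.array([0,v,0])+h*n
def station_T(x,y,yaw):
    M=np.eye(4);M[:3,:3]=R.from_euler('z',yaw).as_matrix();M[:3,3]=[x,y,0];return M
E
python3 - <<'E'
from h import *
from bench import eyes
S=eyes.camera_model("scene");D=eyes.camera_model("side")
s=lambda x,y:(130+x*.3625,100+y*.3625)
d=lambda x,y:(170+x/3,110+y/3)
print('key',tri([(S,s(527,291)),(D,d(343,357))]))
print('knobtop',tri([(S,s(332,200)),(D,d(236,190))]))
print('hinge',tri([(S,s(291,254)),(D,d(190,241))]))
print('collar',tri([(S,s(232,170)),(D,d(217,155))]))
print('wash',tri([(S,s(126,152)),(D,d(143,115))]))
print('flask',tri([(S,s(657,315)),(D,d(453,413))]), 'vial',tri([(S,s(543,290)),(D,d(411,380))]))
print('drop',plane(S,s(165,196),0))
pts=dict(fbl=[-69.5,145,0],fbr=[-69.5,-145,0],ftl=[-69.5,145,65],ftr=[-69.5,-145,65],btr=[69.5,-145,130],btl=[69.5,145,130],bbr=[69.5,-145,0])
obs=[(S,'fbl',s(175,265)),(S,'fbr',s(345,328)),(S,'ftl',s(173,228)),(S,'ftr',s(350,292)),(S,'btr',s(390,207)),
(D,'fbr',d(204,347)),(D,'ftr',d(203,299)),(D,'btr',d(317,232)),(D,'bbr',d(317,325)),(D,'ftl',d(138,203))]
def f(p):
    T=station_T(*p)
    return np.concatenate([proj(m,(T@np.append(pts[n],1))[:3])[0]-px for m,n,px in obs])
r=least_squares(f,[550,100,0],loss='soft_l1');print(r.x,np.round(f(r.x).reshape(-1,2),1))
# stand: top corners
E
```

```text
key (array([ 476.76087727, -379.20915832,   99.18769527]), [[-0.2, 1.3], [0.8, -1.4]])
knobtop (array([ 463.78571555, -107.18913804,  163.10969942]), [[-0.0, 0.2], [0.1, -0.2]])
hinge (array([420.08676991, -66.95286705,  90.33156603]), [[0.0, -0.3], [-0.2, 0.3]])
collar (array([500.56334916,  73.74996545, 130.08572096]), [[0.0, -0.3], [-0.2, 0.3]])
wash (array([451.86034606, 220.68564044, 141.42823909]), [[-0.1, 0.5], [0.2, -0.4]])
flask (array([ 507.18416646, -536.89172238,  111.95574696]), [[0.2, -1.2], [-0.9, 1.4]]) vial (array([ 544.78039793, -380.85831958,   54.19720207]), [[0.1, -0.4], [-0.3, 0.4]])
drop [538.93412751 233.51926083   0.        ]
[ 4.78009948e+02 -1.57306382e+01 -3.57456196e-02] [[-0.7 -0.9]
 [ 0.5  1.1]
 [-1.8 -0.1]
 [-1.6  1.3]
 [ 2.2 -2.7]
 [-0.3  1.8]
 [-0.6  0.1]
 [ 2.  -2.2]
 [ 2.   2.2]
 [-0.3 -1.5]]
```

Run:
```python
from h import *
from bench import eyes,arm
W=eyes.camera_model("wrist");st=arm.read_state()
Rt=R.from_quat(st['ee_rot']).as_matrix()
Rm=R.from_rotvec(W['rvec']).as_matrix();c=-Rm.T@W['tvec']
print(Rt.T@(c-st['position']), np.round(Rt.T@Rm.T,3))
```

```text
[  82.13983006    0.66397727 -141.90298414] [[ 0.    -0.95  -0.314]
 [ 1.     0.     0.   ]
 [-0.    -0.314  0.95 ]]
```

```bash
cat >> h.py <<'E'
def plan(p0,q0,p1,R1,n,jaw,dp=2,da=1):
    """rows from pose to pose; rounding-aware. p mm; returns rows (cm,deg)"""
    Rc=R.from_quat(q0);p=np.array(p0,float);p1=np.array(p1,float);R0=Rc
    rel=(R0.inv()*R1).as_rotvec();ps=p.copy();out=[]
    for k in range(1,n+1):
        t=k/n;pt=ps+(p1-ps)*t;Rg=R0*R.from_rotvec(rel*t)
        s=np.round(Rc.inv().apply(pt-p)/10,dp); a=np.round(np.degrees((Rc.inv()*Rg).as_rotvec()),da)
        p=p+Rc.apply(s*10);Rc=Rc*R.from_rotvec(np.radians(a))
        out.append([(s+0.).tolist(),(a+0.).tolist(),jaw])
    for i in range(0,n,10): print(out[i:i+10])
    print('end',np.round(p,1),Rc.as_quat().round(4).tolist())
    return p,Rc
def down(yaw,tilt=0.0):
    """tool z down, tool x at yaw"""
    return R.from_euler('z',yaw)*R.from_euler('x',np.pi)
E
python3 - <<'E'
from h import *
from bench import arm
st=arm.read_state()
# rotate: cw by 161 deg, in two halves so the short path is taken
p,r=plan(st['position'],st['ee_rot'],st['position']+[0,0,150],R.from_quat(st['ee_rot']),3,8.5)
p,r=plan(p,r.as_quat(),[430,-15,390],down(np.radians(-180)),16,8.5)
E
```

```text
[[[0.0, 0.0, -5.0], [0.0, 0.0, 0.0], 8.5], [[0.0, 0.0, -5.0], [0.0, 0.0, 0.0], 8.5], [[0.0, 0.0, -5.0], [0.0, 0.0, 0.0], 8.5]]
end [201.8 591.5 381.3] [0.9865, -0.1637, -0.0, -0.0]
[[[2.57, 3.13, -0.05], [0.0, 0.0, 10.1], 8.5], [[3.09, 2.62, -0.06], [0.0, 0.0, 10.0], 8.5], [[3.49, 2.06, -0.05], [0.0, 0.0, 10.1], 8.5], [[3.8, 1.4, -0.06], [0.0, 0.0, 10.1], 8.5], [[3.98, 0.73, -0.05], [0.0, 0.0, 10.1], 8.5], [[4.05, 0.01, -0.06], [0.0, 0.0, 10.0], 8.5], [[3.99, -0.7, -0.05], [0.0, 0.0, 10.1], 8.5], [[3.81, -1.38, -0.05], [0.0, 0.0, 10.1], 8.5], [[3.5, -2.03, -0.06], [0.0, 0.0, 10.1], 8.5], [[3.1, -2.61, -0.05], [0.0, 0.0, 10.0], 8.5]]
[[[2.59, -3.11, -0.06], [0.0, 0.0, 10.1], 8.5], [[2.01, -3.52, -0.05], [0.0, 0.0, 10.1], 8.5], [[1.36, -3.81, -0.06], [0.0, 0.0, 10.0], 8.5], [[0.68, -4.0, -0.05], [0.0, 0.0, 10.1], 8.5], [[-0.03, -4.05, -0.05], [0.0, 0.0, 10.1], 8.5], [[-0.74, -3.98, -0.06], [0.0, 0.0, 10.1], 8.5]]
end [430. -15. 390.] [-0.0003, -1.0, -0.0, -0.0]
```

jog_arm([
  [[0,0,-5],[0,0,0],8.5],
  [[0,0,-5],[0,0,0],8.5],
  [[0,0,-5],[0,0,0],8.5],
  [[2.6,3.1,0],[0,0,10],8.5],
  [[3.1,2.6,0],[0,0,10],8.5],
  [[3.5,2.1,0],[0,0,10],8.5],
  [[3.8,1.4,0],[0,0,10],8.5],
  [[4.0,0.7,0],[0,0,10],8.5],
  [[4.05,0,0],[0,0,10],8.5],
  [[4.0,-0.7,0],[0,0,10],8.5],
])

```text
clock: 2.75
position: [303.7, 325.0, 381.5]
ee_rot: [0.712, -0.702, -0.0, -0.0]
contact_force: [-0.7, -0.5, 0.6]
gripper_width: 84.6
```

jog_arm([
  [[3.8,-1.4,0],[0,0,10],8.5],
  [[3.5,-2.0,0],[0,0,10],8.5],
  [[3.1,-2.6,0],[0,0,10],8.5],
  [[2.6,-3.1,0],[0,0,10],8.5],
  [[2.0,-3.5,0],[0,0,10],8.5],
  [[1.4,-3.8,0],[0,0,10],8.5],
  [[0.7,-4.0,0],[0,0,10],8.5],
  [[0,-4.0,0],[0,0,10],8.5],
  [[-0.7,-4.0,0],[0,0,10],8.5],
])

```text
clock: 3.88
position: [435.0, -14.1, 381.6]
ee_rot: [-0.007, 1.0, 0.0, 0.0]
contact_force: [-0.4, 0.5, -0.7]
gripper_width: 84.9
```

Run:
```python
from h import *
from bench import arm,eyes
st=arm.read_state();print(st)
im=eyes.get_image("wrist");cv2.imwrite("pics/b.png",cv2.resize(im[:,:,::-1],(800,600),interpolation=cv2.INTER_CUBIC))
print(eyes.camera_model("wrist"))
```

```text
{'clock': 3.875, 'joints': array([ 3.43418580e-01, -2.60571354e-02, -1.35311401e-01, -3.43116337e-05,
       -1.46064969e+00, -1.89960068e+00]), 'joint_vel': array([-0.81648103,  0.22433608,  0.20728023, -0.00141456,  0.01393207,
       -0.56983704]), 'joint_efforts': array([  2.83501111, -20.40920913,  19.60049272,   4.4657363 ,
        -0.07750283,   0.38199043]), 'position': array([434.99616048, -14.14934431, 381.61107834]), 'ee_rot': array([-7.30517120e-03,  9.99973217e-01,  1.63259376e-04,  4.15596252e-04]), 'contact_force': array([-0.37236052,  0.49619118, -0.74616949]), 'wrist_torque': array([-0.00538764, -0.05768124,  0.00753609]), 'gripper_width': 84.89442249275855}
{'K': array([[317.26147224,   0.        , 253.11396572],
       [  0.        , 317.26147224, 194.39812155],
       [  0.        ,   0.        ,   1.        ]]), 'rvec': array([-2.04054897, -2.05642634, -0.3288731 ]), 'tvec': array([  22.0753418 , -502.66400721,  384.84255318])}
```

View pics/b.png

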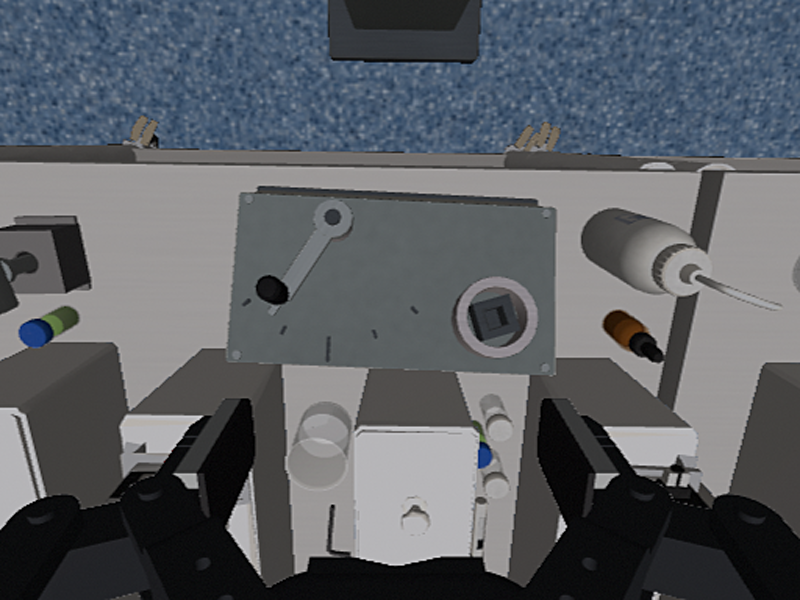

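Run:
```python
from h import *
from bench import arm,eyes
import pickle
m=eyes.camera_model("wrist")
im=eyes.get_image("wrist")
m2=eyes.camera_model("wrist");print(np.array(m['tvec'])-m2['tvec'])
st=arm.read_state();print(st['position'],st['ee_rot'],abs(st['joint_vel']).max())
pickle.dump((m,st),open('c.pkl','wb'))
cv2.imwrite("pics/c_raw.png",im[:,:,::-1])
cv2.imwrite("pics/c.png",cv2.resize(im[100:260,100:380,::-1],(800,457),interpolation=cv2.INTER_CUBIC))
```

```text
[-0.8650266  -0.86865138 -0.30262857]
[435.37589359 -15.31175697 381.09845281] [-6.83485032e-03  9.99976548e-01 -3.57048978e-04 -2.48190183e-04] 0.05798250583626231
```

View pics/c.png

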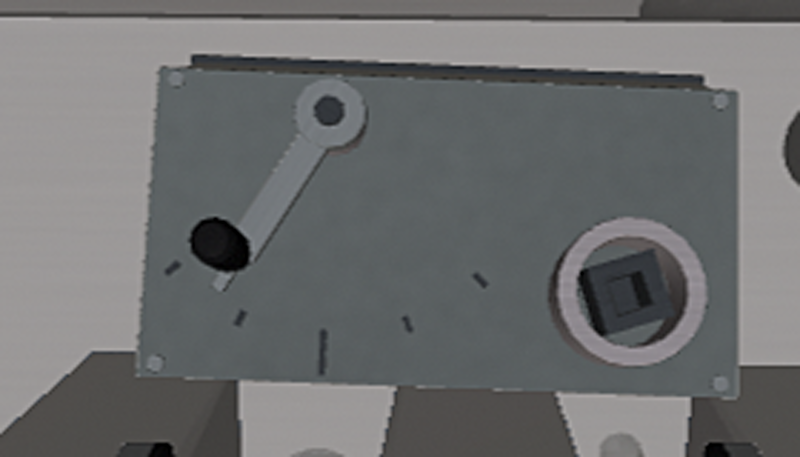

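```bash
cat > fit.py <<'E'
from h import *
import pickle
m,st=pickle.load(open('c.pkl','rb'))
g=lambda x,y:(100+(x+.5)/2.857-.5,100+(y+.5)/2.857-.5)
pts=dict(fr=[-69.5,-145,65],fl=[-69.5,145,65],br=[69.5,-145,130],bl=[69.5,145,130])
obs=[('fr',g(160,67)),('fl',g(737,92)),('br',g(136,376)),('bl',g(738,397))]
def f(p):
    T=station_T(*p[:3])
    return np.concatenate([proj(m,(T@np.append(pts[n],1))[:3])[0]-px for n,px in obs])
r=least_squares(f,[478,-15,-.03])
T=station_T(*r.x)
def face(px,h):
    c,d=ray(m,px); o=(T@np.append(sloc(0,0,h),1))[:3]; n=T[:3,:3]@(sloc(0,0,1)-sloc(0,0,0))
    X=c+d*((o-c)@n)/(d@n); L=(np.linalg.inv(T)@np.append(X,1))[:3]-sloc(0,0,0)
    return X,np.array([L@(sloc(1,0)-sloc(0,0)),L[1]])
E
python3 - <<'E'
from fit import *
print(r.x,f(r.x).reshape(-1,2).round(1))
# rectified image of plane h=30 : right=left(v)+, down=up-slope u, 0.5mm... 4px/mm
im=cv2.imread('pics/c_raw.png')
for h,uc,vc,name in [(30,15,90,'r_sock'),(0,10,-60,'r_lev')]:
    sz=80 if h else 150; 
    s=600/sz
    X=[(T@np.append(sloc(uc+a,vc+b,h),1))[:3] for a,b in [(-sz/2,-sz/2),(-sz/2,sz/2),(sz/2,sz/2),(sz/2,-sz/2)]]
    H=cv2.getPerspectiveTransform(proj(m,X).astype(np.float32),np.float32([[0,0],[600,0],[600,600],[0,600]]))
    cv2.imwrite(f'pics/{name}.png',cv2.warpPerspective(im,H,(600,600),flags=cv2.INTER_CUBIC))
E
```

```text
[ 4.76575474e+02 -1.56412311e+01 -3.27254896e-02] [[-0.9 -0.4]
 [ 1.  -0.7]
 [-0.9  0.5]
 [ 0.8  1.1]]
```

View pics/r_sock.png

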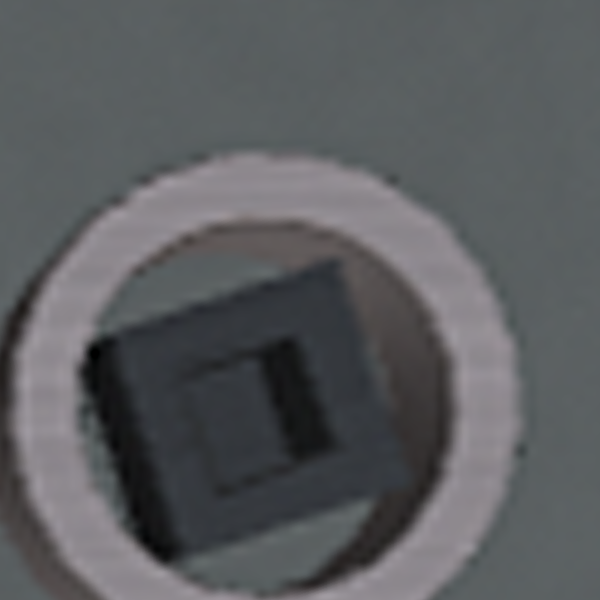

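View pics/r_lev.png

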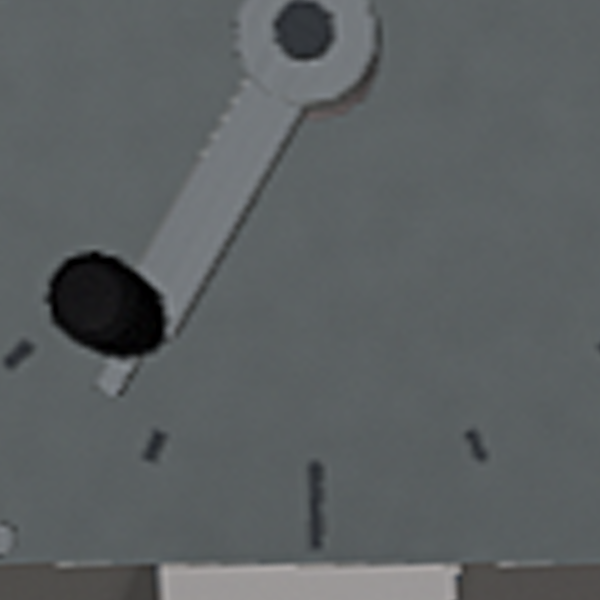

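Run:
```python
from h import *
from bench import arm
st=arm.read_state()
p,r=plan(st['position'],st['ee_rot'],[470,-379,260],down(np.radians(-180)),8,8.5)
```

```text
[[[-0.37, -4.55, 1.52], [0.0, 0.0, 0.1], 8.5], [[-0.38, -4.55, 1.51], [0.0, 0.0, 0.1], 8.5], [[-0.39, -4.55, 1.52], [0.0, 0.0, 0.1], 8.5], [[-0.39, -4.55, 1.52], [0.0, 0.0, 0.1], 8.5], [[-0.41, -4.55, 1.51], [0.0, 0.0, 0.1], 8.5], [[-0.41, -4.54, 1.52], [0.0, 0.0, 0.1], 8.5], [[-0.42, -4.55, 1.52], [0.0, 0.0, 0.1], 8.5], [[-0.42, -4.55, 1.51], [0.0, 0.0, 0.1], 8.5]]
end [ 470. -379.  260.] [0.0001, 1.0, -0.0004, -0.0002]
```

jog_arm([
  [[-0.4,-4.55,1.5],[0,0,0.1],8.5],
  [[-0.4,-4.55,1.5],[0,0,0.1],8.5],
  [[-0.4,-4.55,1.5],[0,0,0.1],8.5],
  [[-0.4,-4.55,1.5],[0,0,0.1],8.5],
  [[-0.4,-4.55,1.5],[0,0,0.1],8.5],
  [[-0.4,-4.55,1.5],[0,0,0.1],8.5],
  [[-0.4,-4.55,1.5],[0,0,0.1],8.5],
  [[-0.4,-4.55,1.5],[0,0,0.1],8.5],
  [[0,0,0],[0,0,0],8.5],
  [[0,0,0],[0,0,0],8.5],
])

```text
clock: 5.22
position: [472.2, -375.8, 261.4]
ee_rot: [-0.004, 1.0, 0.0, 0.0]
contact_force: [0.0, 0.3, 0.1]
gripper_width: 84.8
```

Run:
```python
from h import *
from bench import arm,eyes
import pickle
m=eyes.camera_model("wrist")
im=eyes.get_image("wrist")
st=arm.read_state();print(st['position'],st['ee_rot'],abs(st['joint_vel']).max(),st['joints'])
pickle.dump((m,st),open('d.pkl','wb'))
cv2.imwrite("pics/d_raw.png",im[:,:,::-1])
cv2.imwrite("pics/d.png",cv2.resize(im[:,:,::-1],(800,600),interpolation=cv2.INTER_CUBIC))
```

```text
[ 472.29279338 -375.51254971  261.96545884] [-3.87717492e-03  9.99992379e-01 -1.93295098e-04  4.14450736e-04] 0.01572553220685937 [-4.03684422e-01  3.28353384e-01  9.14551014e-04  2.78598274e-05
 -1.24244325e+00 -1.15936651e+00]
```

View pics/d.png

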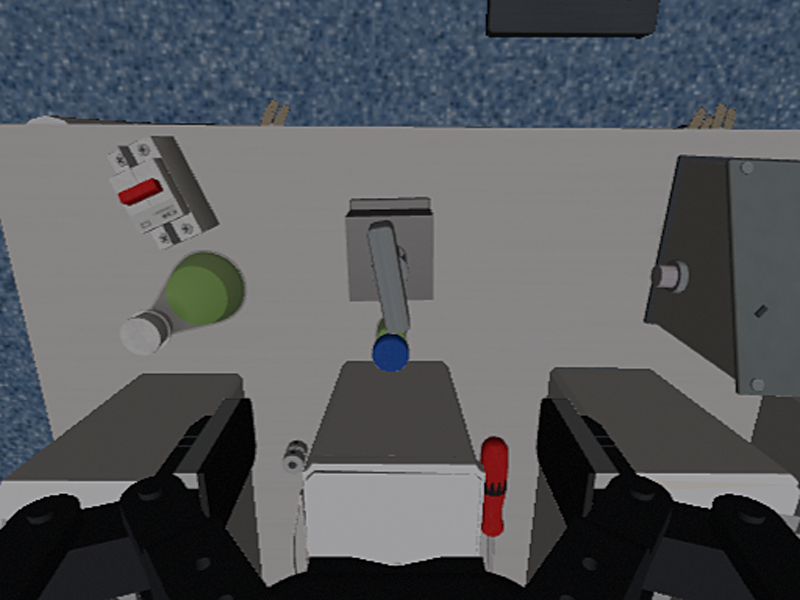

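Run:
```python
from h import *
import pickle
m,st=pickle.load(open('d.pkl','rb'))
im=cv2.imread('pics/d_raw.png')
xc,yc,sz=470,-377,100
for z in (110,45):
    X=[[xc+a,yc+b,z] for a,b in [(-50,-50),(-50,50),(50,50),(50,-50)]]
    H=cv2.getPerspectiveTransform(proj(m,X).astype(np.float32),np.float32([[0,0],[600,0],[600,600],[0,600]]))
    cv2.imwrite(f'pics/d_r{z}.png',cv2.warpPerspective(im,H,(600,600),flags=cv2.INTER_CUBIC))
```

```text
(no output)
```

View pics/d_r110.png

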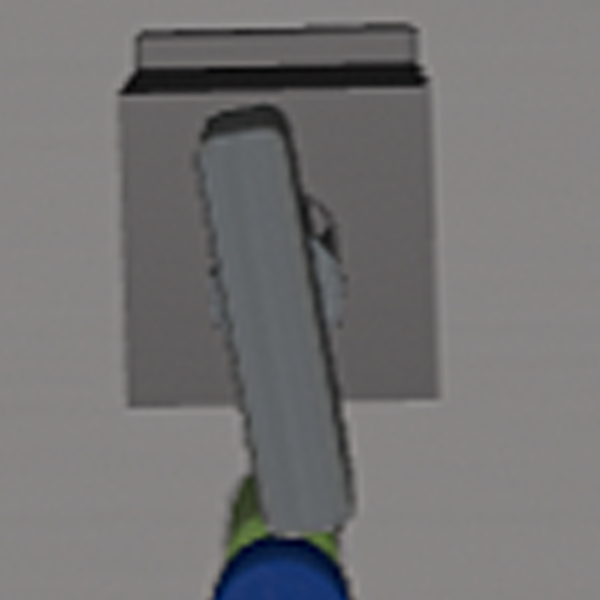

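View pics/d_r45.png

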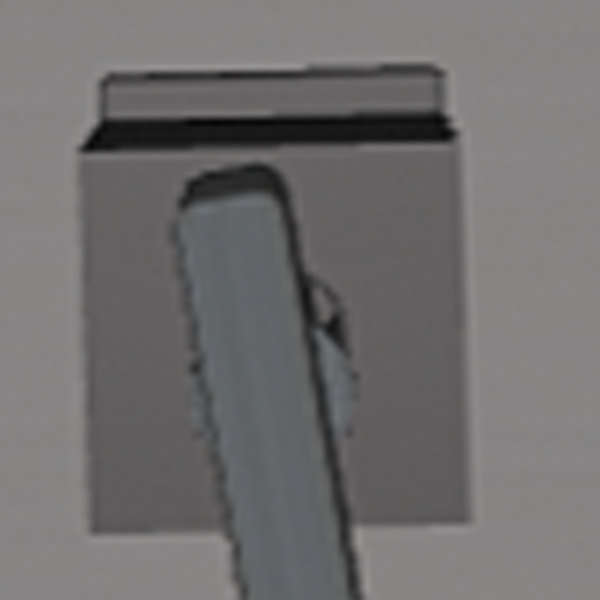

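Run:
```python
from h import *
from bench import arm
st=arm.read_state()
p,r=plan(st['position'],st['ee_rot'],[475.5,-380.5,110],down(np.radians(-170.75)),4,8.5)
p,r=plan(p,r.as_quat(),[475.5,-380.5,83],down(np.radians(-170.75)),2,8.5)
```

```text
[[[-0.08, -0.12, 3.8], [0.0, 0.0, -2.2], 8.5], [[-0.07, -0.13, 3.8], [0.0, 0.0, -2.2], 8.5], [[-0.06, -0.13, 3.8], [0.0, 0.0, -2.2], 8.5], [[-0.06, -0.13, 3.8], [0.0, 0.0, -2.2], 8.5]]
end [ 475.5 -380.5  110. ] [-0.0806, 0.9967, -0.0002, 0.0004]
[[[0.0, 0.0, 1.35], [0.0, 0.0, 0.0], 8.5], [[0.0, 0.0, 1.35], [0.0, 0.0, 0.0], 8.5]]
end [ 475.5 -380.5   83. ] [-0.0806, 0.9967, -0.0002, 0.0004]
```

jog_arm([
  [[-0.1,-0.1,3.8],[0,0,-2.2],8.5],
  [[-0.1,-0.15,3.8],[0,0,-2.2],8.5],
  [[0,-0.15,3.8],[0,0,-2.2],8.5],
  [[0,-0.15,3.8],[0,0,-2.2],8.5],
  [[0,0,1.35],[0,0,0],8.5],
  [[0,0,1.35],[0,0,0],8.5],
  [[0,0,0],[0,0,0],8.5],
  [[0,0,0],[0,0,0],8.5],
])

```text
clock: 6.28
position: [475.2, -382.1, 83.7]
ee_rot: [-0.08, 0.997, -0.001, 0.001]
contact_force: [0.6, -0.4, 0.7]
gripper_width: 85.4
```

Run:
```python
from h import *
from bench import arm,eyes
im=eyes.get_image("wrist")
st=arm.read_state();print(st['position'],st['ee_rot'],st['contact_force'])
cv2.imwrite("pics/e.png",cv2.resize(im[:,:,::-1],(800,600),interpolation=cv2.INTER_CUBIC))
```

```text
[ 475.10893643 -382.12840244   83.67721218] [-7.99515311e-02  9.96797924e-01 -7.16125019e-04  1.06695090e-03] [0.49909543 0.30831432 0.72364574]
```

View pics/e.png

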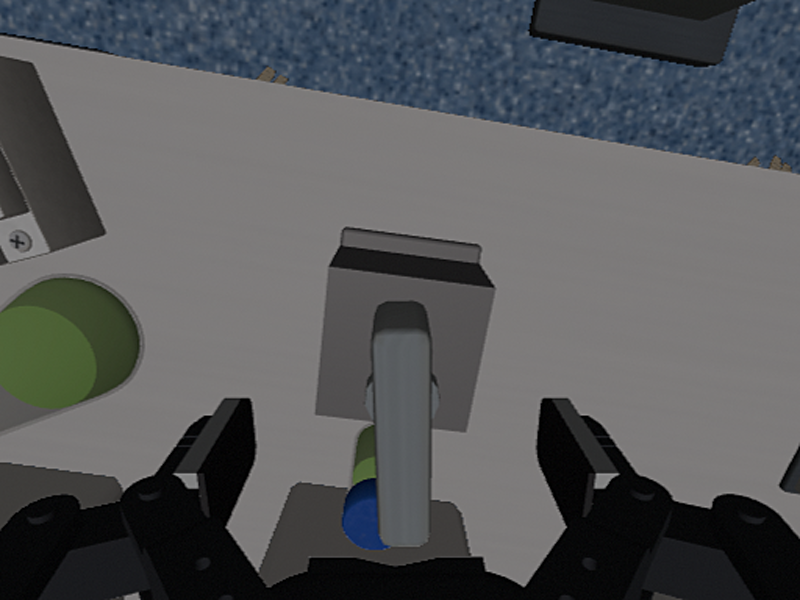

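jog_arm([
  [[0,0,0],[0,0,0],1.0],
  [[0,0,0],[0,0,0],1.0],
  [[0,0,0],[0,0,0],1.0],
  [[0,0,0],[0,0,0],1.0],
  [[0,0,0],[0,0,0],1.0],
  [[0,0,0],[0,0,0],1.0],
  [[0,0,0],[0,0,0],1.0],
  [[0,0,0],[0,0,0],1.0],
])

```text
clock: 7.32
position: [474.4, -381.8, 82.5]
ee_rot: [-0.08, 0.997, -0.0, 0.0]
contact_force: [-0.5, 1.2, 2.8]
gripper_width: 15.3
```

jog_arm([
  [[0,0,-2],[0,0,0],0.5],
  [[0,0,-2],[0,0,0],0.5],
  [[0,0,-3],[0,0,0],0.5],
  [[0,0,-5],[0,0,0],0.5],
  [[0,0,-5],[0,0,0],0.5],
  [[0,0,-5],[0,0,0],0.5],
  [[0,0,0],[0,0,0],0.5],
  [[0,0,0],[0,0,0],0.5],
])

```text
clock: 8.32
position: [473.8, -381.2, 300.8]
ee_rot: [-0.08, 0.997, 0.001, -0.001]
contact_force: [0.5, 0.7, -2.1]
gripper_width: 14.8
```

Run:
```python
from h import *
from bench import arm,eyes
import pickle
st=arm.read_state();m=eyes.camera_model("wrist")
im=eyes.get_image("wrist")
print(st['position'],st['ee_rot'],st['contact_force'],st['gripper_width'])
pickle.dump((m,st),open('f.pkl','wb'))
Rt=R.from_quat(st['ee_rot'])
tool=lambda P: Rt.apply(P)+st['position']
cv2.imwrite("pics/f_raw.png",im[:,:,::-1])
v=cv2.resize(im[:,:,::-1],(1024,768),interpolation=cv2.INTER_CUBIC)
for P in [[35,8,-27],[35,-8,-27],[-35,8,-27],[-35,-8,-27],[35,8,3],[35,-8,3],[0,0,73],[7,7,67],[7,-7,67]]:
    u=proj(m,tool(P))[0]*2+.5; cv2.drawMarker(v,tuple(int(a) for a in u),(0,0,255),cv2.MARKER_CROSS,8,1)
cv2.imwrite("pics/f.png",v[200:768,150:850])
```

```text
[ 473.8290437  -381.18842542  300.83397328] [-7.96699553e-02  9.96820508e-01  1.04531453e-03 -6.93528318e-04] [ 0.54107632  0.68986707 -2.09858077] 14.84190525605003
```

View pics/f.png

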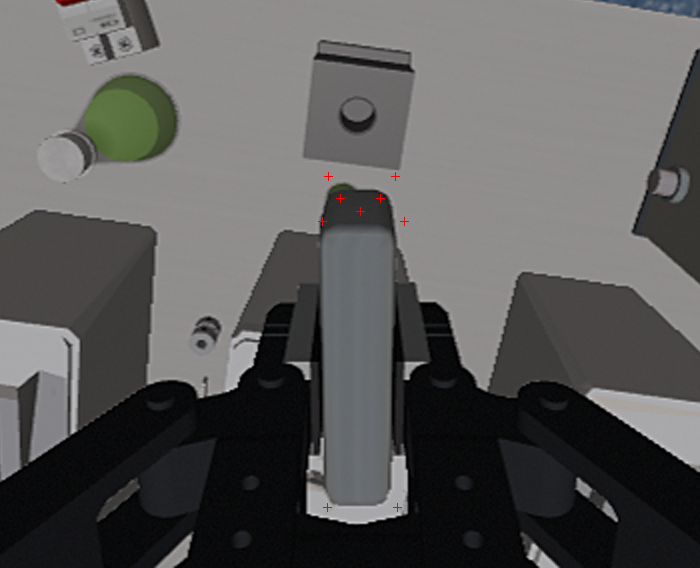

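```bash
cat >> fit.py <<'E'
sR=T[:3,:3]@(sloc(1,0)-sloc(0,0)); lR=T[:3,:3]@np.array([0,1.,0]); nR=T[:3,:3]@(sloc(0,0,1)-sloc(0,0,0))
def W(u,v,h): return (T@np.append(sloc(u,v,h),1))[:3]
def toolR(theta):  # handle angle rel. to up-slope, flipped tool x
    x=-(np.cos(theta)*sR+np.sin(theta)*lR); z=-nR
    return R.from_matrix(np.column_stack([x,np.cross(z,x),z]))
def loc(X):
    d=np.array(X)-W(0,0,0); return np.array([d@sR,d@lR,d@nR])
E
python3 - <<'E'
from fit import *
from bench import arm
st=arm.read_state()
print(W(30.5,84.7,30), W(-51,-56,52), W(19.2,-94.4,52))
p,r=plan(st['position'],st['ee_rot'],W(30.5,84.7,277),toolR(np.radians(19)),11,0.5)
E
```

```text
[494.30265588  68.52380635 137.57909059] [406.58184226 -69.37983734 123.07447358] [ 468.91414877 -109.84099267  152.74227555]
[[[0.1, 4.19, -0.55], [0.6, -2.2, -0.7], 0.5], [[0.02, 4.18, -0.59], [0.6, -2.2, -0.7], 0.5], [[-0.05, 4.18, -0.63], [0.6, -2.2, -0.7], 0.5], [[-0.12, 4.17, -0.68], [0.6, -2.2, -0.8], 0.5], [[-0.21, 4.16, -0.71], [0.6, -2.2, -0.7], 0.5], [[-0.29, 4.15, -0.74], [0.6, -2.3, -0.7], 0.5], [[-0.37, 4.14, -0.78], [0.6, -2.2, -0.7], 0.5], [[-0.46, 4.12, -0.8], [0.6, -2.2, -0.7], 0.5], [[-0.53, 4.11, -0.83], [0.6, -2.2, -0.8], 0.5], [[-0.62, 4.09, -0.85], [0.6, -2.2, -0.7], 0.5]]
[[[-0.71, 4.08, -0.86], [0.7, -2.2, -0.7], 0.5]]
end [390.   72.  361.4] [-0.1454, 0.9654, -0.0396, 0.2129]
```

jog_arm([
  [[0.1,4.2,-0.5],[0.6,-2.2,-0.7],0.5],
  [[0,4.2,-0.6],[0.6,-2.2,-0.7],0.5],
  [[0,4.2,-0.6],[0.6,-2.2,-0.7],0.5],
  [[-0.1,4.2,-0.7],[0.6,-2.2,-0.8],0.5],
  [[-0.2,4.2,-0.7],[0.6,-2.2,-0.7],0.5],
  [[-0.3,4.2,-0.7],[0.6,-2.3,-0.7],0.5],
  [[-0.4,4.1,-0.8],[0.6,-2.2,-0.7],0.5],
  [[-0.5,4.1,-0.8],[0.6,-2.2,-0.7],0.5],
  [[-0.5,4.1,-0.8],[0.6,-2.2,-0.8],0.5],
  [[-0.6,4.1,-0.9],[0.6,-2.2,-0.7],0.5],
])

```text
clock: 9.62
position: [396.3, 31.9, 354.5]
ee_rot: [-0.14, 0.97, -0.037, 0.194]
contact_force: [0.3, -0.6, -0.9]
gripper_width: 15.0
```

jog_arm([
  [[-0.7,4.1,-0.9],[0.7,-2.2,-0.7],0.5],
  [[0,0,0],[0,0,0],0.5],
  [[0,0,0],[0,0,0],0.5],
])

```text
clock: 10.0
position: [389.1, 72.5, 360.5]
ee_rot: [-0.146, 0.965, -0.042, 0.213]
contact_force: [0.2, 1.2, -3.0]
gripper_width: 15.2
```

Run:
```python
from fit import *
from bench import arm,eyes
import pickle
st=arm.read_state();m2=eyes.camera_model("wrist")
im=eyes.get_image("wrist"); sc=eyes.get_image("scene"); si=eyes.get_image("side")
cv2.imwrite("pics/g_scene.png",sc[:,:,::-1]);cv2.imwrite("pics/g_side.png",si[:,:,::-1])
print(st['position'],st['ee_rot'],st['contact_force'],st['gripper_width'],st['joints'],abs(st['joint_vel']).max(),st['clock'])
pickle.dump((m2,st),open('g.pkl','wb'))
cv2.imwrite("pics/g_raw.png",im[:,:,::-1])
v=cv2.resize(im[:,:,::-1],(1024,768),interpolation=cv2.INTER_CUBIC)
cv2.imwrite("pics/g.png",v[100:700,150:850])
```

```text
[389.08716929  72.48314412 360.45848294] [-0.14620139  0.96519307 -0.04158956  0.2128328 ] [ 0.22586605  1.21462278 -2.98063904] 15.176611879035281 [ 0.85479792 -0.3434615  -0.63536125  0.3960099  -1.03145585 -2.28783386] 0.03982359170596245 10.0
```

View pics/g.png

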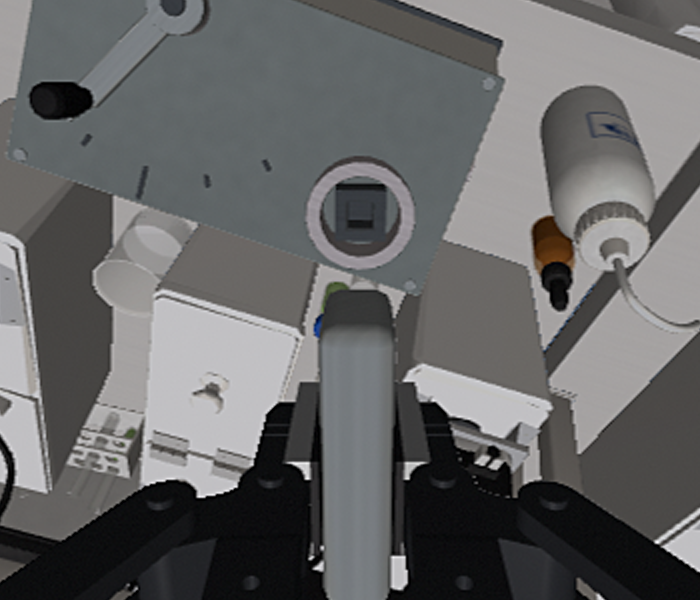

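Run:
```python
from fit import *
m2,st=pickle.load(open('g.pkl','rb'))
Rt=R.from_quat(st['ee_rot']);p=st['position']
v=cv2.imread('pics/g_raw.png')
v=cv2.resize(v,(1024,768),interpolation=cv2.INTER_CUBIC)
def mk(X,c):
    u=proj(m2,X)[0]*2+.5; cv2.drawMarker(v,tuple(int(a) for a in u),c,cv2.MARKER_CROSS,10,1); return u-[150,100]
for P in [[35,8,-27],[35,-8,-27],[-35,8,-27],[-35,-8,-27],[0,0,73],[0,0,243],[0,0,500]]: print(P,mk(Rt.apply(P)+p,(0,0,255)).round(1))
for u,vv in [(-76.7,145),(76.7,145),(76.7,-145)]: print(mk(W(u,vv,0),(0,255,0)).round(1))
print('mouth',mk(W(30.5,84.7,30),(0,255,0)).round(1))
for a in np.radians(np.arange(0,360,30)): mk(W(30.5+34*np.cos(a),84.7+34*np.sin(a),34),(255,255,0))
Rm=R.from_rotvec(m2['rvec']).as_matrix();c=-Rm.T@m2['tvec']
print(Rt.inv().apply(c-p), Rt.inv().apply(Rm.T[:,2]))
print(Rt.inv().apply(W(30.5,84.7,30)-p), np.degrees((toolR(np.radians(19)).inv()*Rt).as_rotvec()))
cv2.imwrite("pics/g2.png",v[100:700,150:850])
```

```text
[35, 8, -27] [404.8 325.3]
[35, -8, -27] [322.1 325.2]
[-35, 8, -27] [397.4 611. ]
[-35, -8, -27] [327.2 611. ]
[0, 0, 73] [360.4 313.7]
[0, 0, 243] [358.9 216.8]
[0, 0, 500] [358.1 164. ]
[506.9  79.3]
[419.  298.4]
[  2.9 159.5]
mouth [359.1 217.5]
[  80.16728848   -1.30017725 -141.44290753] [-3.13907925e-01 -5.23105061e-05  9.49453428e-01]
[-1.13851131e+00  1.55877578e-01  2.46495189e+02] [ 0.24316428  0.03324928 -0.15505018]
```

View pics/g2.png

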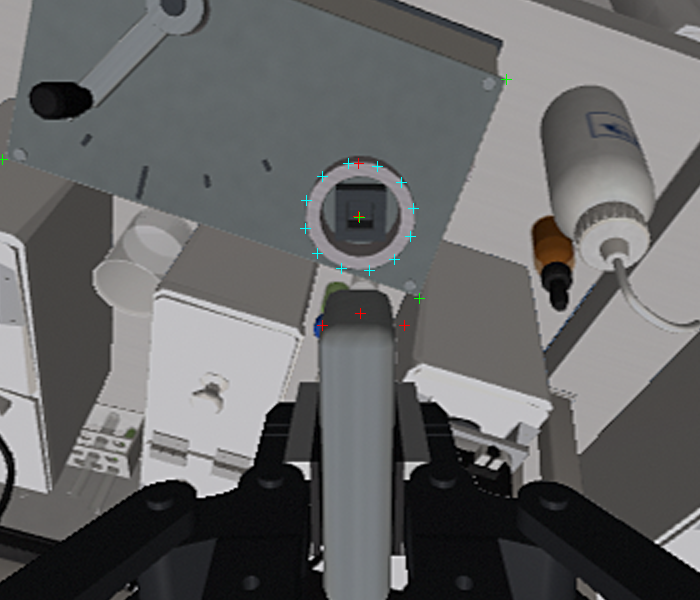

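jog_arm([
  [[0,0.1,3],[0,0,0.1],0.5],
  [[0,0,4],[0,0,0],0.5],
  [[0,0,4],[0,0,0],0.5],
  [[0,0,3],[0,0,0],0.5],
  [[0,0,1.5],[0,0,0],0.5],
  [[0,0,0],[0,0,0],0.5],
  [[0,0,0],[0,0,0],0.5],
])

```text
clock: 11.02
position: [455.7, 70.5, 222.1]
ee_rot: [-0.144, 0.965, -0.041, 0.215]
contact_force: [-0.9, 0.4, -1.3]
gripper_width: 15.2
```

```bash
cat > look.py <<'E'
import sys
from fit import *
from bench import arm,eyes
n=sys.argv[1]
st=arm.read_state();m2=eyes.camera_model("wrist")
im=eyes.get_image("wrist"); pickle.dump((m2,st),open(n+'.pkl','wb'))
cv2.imwrite(f"pics/{n}_raw.png",im[:,:,::-1])
cv2.imwrite(f"pics/{n}.png",cv2.resize(im[:,:,::-1],(800,600),interpolation=cv2.INTER_CUBIC))
print(st['position'],st['contact_force'],st['gripper_width'],st['joints'].round(2),abs(st['joint_vel']).max(),st['clock'])
print('local u,v,h',loc(st['position']).round(1)); Rt=R.from_quat(st['ee_rot'])
print('tool vs station deg',np.degrees((toolR(0).inv()*Rt).as_rotvec()).round(2))
if len(sys.argv)>2:
    a=eyes.get_image("scene")[140:220,180:280,::-1];b=eyes.get_image("side")[130:230,210:290,::-1]
    cv2.imwrite(f"pics/{n}_ss.png",np.hstack([cv2.resize(a,(500,400),interpolation=cv2.INTER_CUBIC),cv2.resize(b,(300,400),interpolation=cv2.INTER_CUBIC)]))
E
python3 look.py i s
```

```text
[455.70809105  70.4816404  222.12137772] [-0.89389186  0.36701043 -1.25138652] 15.17934400177534 [ 0.64 -0.09 -0.86  0.57 -0.52 -2.37] 0.014739578394888849 11.025
local u,v,h [ 31.2  85.4 123. ]
tool vs station deg [  0.22  -0.21 -18.88]
```

View pics/i_ss.png

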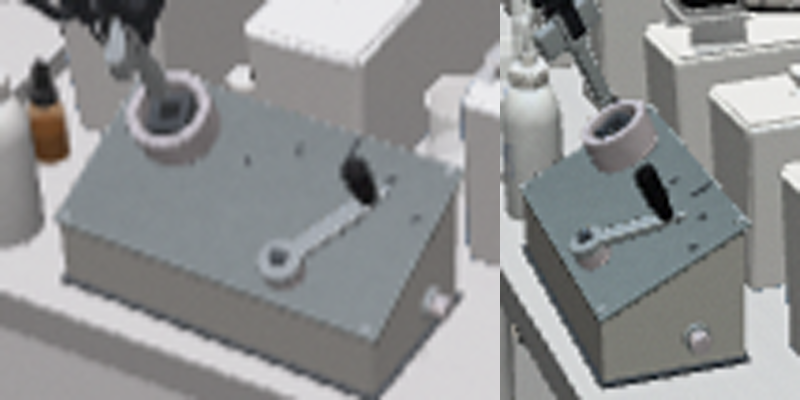

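View pics/i.png

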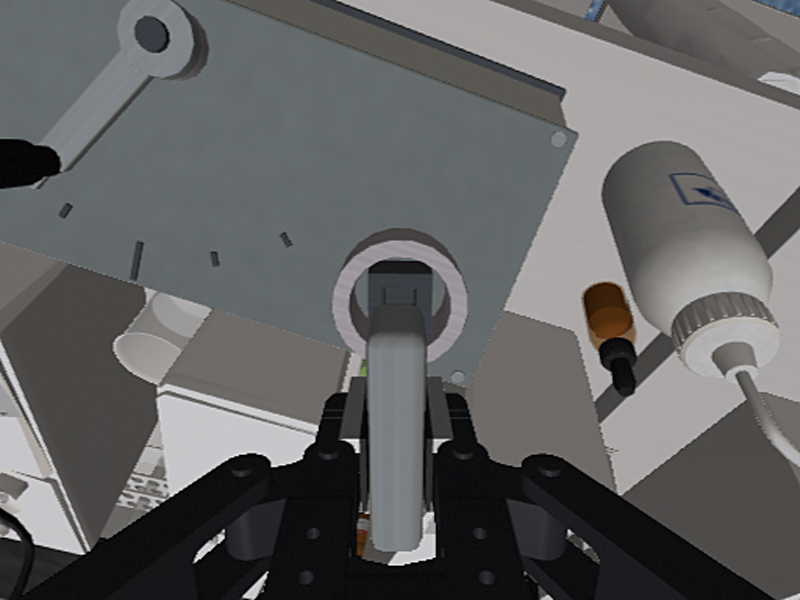

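```bash
cat > ov.py <<'E'
import sys
from fit import *
n=sys.argv[1]
m2,st=pickle.load(open(n+'.pkl','rb'))
Rt=R.from_quat(st['ee_rot']);p=st['position']
v=cv2.imread(f'pics/{n}_raw.png');v=cv2.resize(v,(2048,1536),interpolation=cv2.INTER_CUBIC)
def mk(X,c):
    u=proj(m2,X)[0]*4+1.5; cv2.drawMarker(v,tuple(int(a) for a in u),c,cv2.MARKER_CROSS,12,1); return u
for P in [[35,8,-27],[35,-8,-27],[-35,8,-27],[-35,-8,-27]]: mk(Rt.apply(P)+p,(0,0,255))
u=mk(W(30.5,84.7,30),(0,255,0))
for r0,h,c in [(34,34,(255,255,0)),(25,34,(0,255,255))]:
  for a in np.radians(np.arange(0,360,20)): mk(W(30.5+r0*np.cos(a),84.7+r0*np.sin(a),h),c)
for a in (45,135,225,315):
    a=np.radians(a+19); mk(W(30.5+22.6*np.cos(a),84.7+22.6*np.sin(a),30),(0,255,0))
x,y=int(u[0])-400,max(0,int(u[1])-250)
cv2.imwrite(f"pics/{n}_ov.png",v[y:y+600,x:x+800])
E
python3 ov.py i
```

```text
(no output)
```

View pics/i_ov.png

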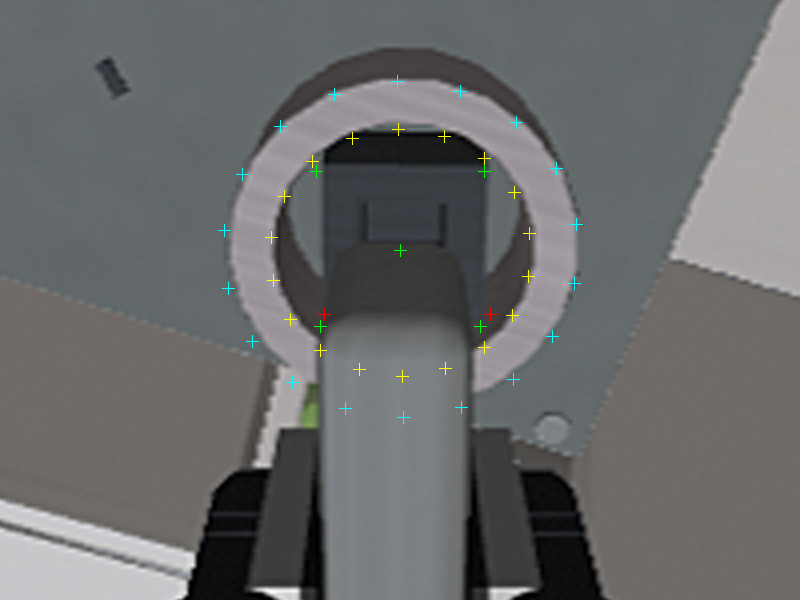

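jog_arm([
  [[0.16,0.11,0.5],[0,0,0],0.5],
  [[0,0,0.5],[0,0,0],0.5],
  [[0,0,0.4],[0,0,0],0.5],
  [[0,0,0],[0,0,0],0.5],
  [[0,0,0],[0,0,0],0.5],
])

```text
clock: 11.8
position: [459.6, 71.4, 208.0]
ee_rot: [-0.145, 0.965, -0.041, 0.214]
contact_force: [0.3, -0.3, -1.5]
gripper_width: 15.2
```

```bash
python3 look.py j && python3 ov.py j
```

```text
[459.58262874  71.39352793 207.98842868] [ 0.29202533 -0.27271327 -1.52712935] 15.184368425319764 [ 0.62 -0.07 -0.89  0.62 -0.47 -2.41] 0.004412415629044885 11.8
local u,v,h [ 28.7  86.4 108.5]
tool vs station deg [  0.2   -0.16 -18.98]
```

View pics/j_ov.png

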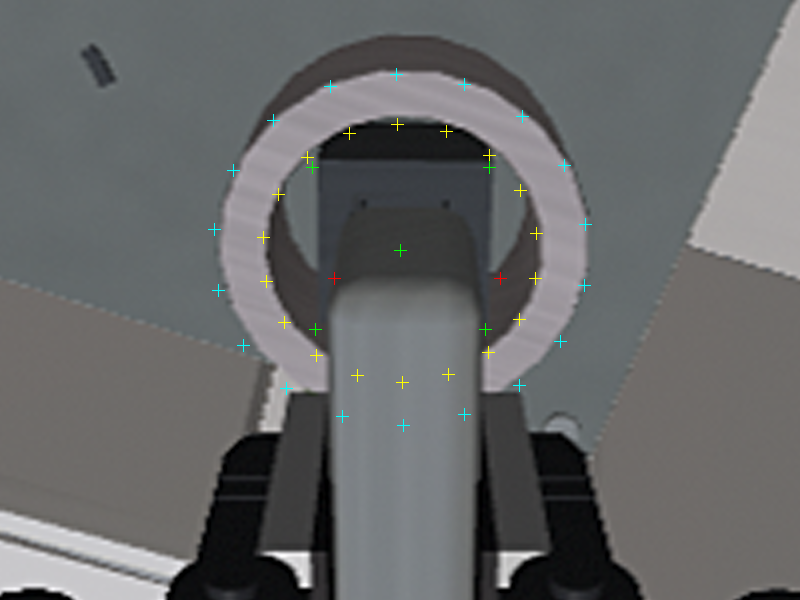

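jog_arm([
  [[0,-0.02,0.3],[0,0,0],0.5],
  [[0,0,0.3],[0,0,0],0.5],
  [[0,0,0.3],[0,0,0],0.5],
  [[0,0,0.3],[0,0,0],0.5],
  [[0,0,0],[0,0,0],0.5],
])

```text
clock: 12.48
position: [464.8, 71.0, 197.3]
ee_rot: [-0.145, 0.965, -0.041, 0.214]
contact_force: [-2.0, 0.7, 2.2]
gripper_width: 15.0
```

jog_arm([
  [[0,0,0.3],[0,0,0],0.5],
  [[0,0,0.3],[0,0,0],0.5],
  [[0,0,0.3],[0,0,0],0.5],
  [[0,0,0],[0,0,0],0.5],
])

```text
clock: 12.98
position: [468.4, 70.6, 188.4]
ee_rot: [-0.145, 0.965, -0.041, 0.214]
contact_force: [-1.3, 0.3, -1.8]
gripper_width: 14.9
```

jog_arm([
  [[0,0,0.3],[0,0,0],0.5],
  [[0,0,0.3],[0,0,0],0.5],
  [[0,0,0.2],[0,0,0],0.5],
  [[0,0,0],[0,0,0],0.5],
])

```text
clock: 13.48
position: [471.7, 70.5, 181.3]
ee_rot: [-0.145, 0.965, -0.041, 0.214]
contact_force: [-1.2, -0.1, -3.0]
gripper_width: 15.2
```

```bash
python3 look.py k
```

```text
[471.74389497  70.47837214 181.34051926] [-1.17068226 -0.07738746 -3.04301582] 15.191471004151897 [ 0.55 -0.01 -0.94  0.75 -0.35 -2.5 ] 0.009326914342701092 13.475
local u,v,h [28.5 85.9 79.2]
tool vs station deg [  0.21  -0.11 -18.98]
```

View pics/k.png

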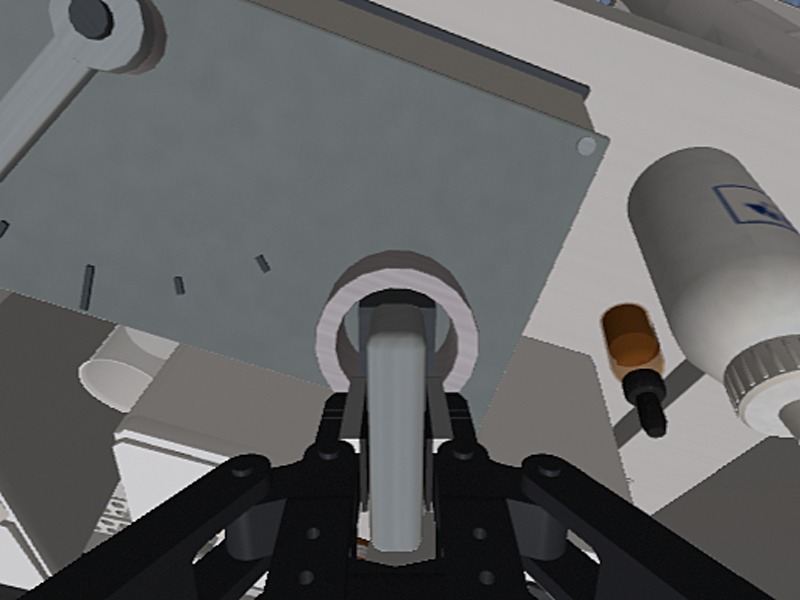

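jog_arm([
  [[0,0,0.1],[0,0,0],0.5],
  [[0,0,0.1],[0,0,0],0.5],
  [[0,0,0.1],[0,0,0],0.5],
  [[0,0,0],[0,0,0],0.5],
])

```text
clock: 14.02
position: [472.9, 70.5, 179.4]
ee_rot: [-0.145, 0.965, -0.041, 0.214]
contact_force: [-7.8, -0.6, 4.6]
gripper_width: 14.9
```

jog_arm([
  [[0,0,0.1],[0,0,0],0.5],
  [[0,0,0.05],[0,0,0],0.5],
  [[0,0,0],[0,0,0],0.5],
])

```text
clock: 14.4
position: [473.6, 70.5, 179.5]
ee_rot: [-0.145, 0.965, -0.041, 0.216]
contact_force: [-20.0, -0.1, 16.9]
gripper_width: 14.8
```

jog_arm([
  [[0,0,-0.05],[0,0,-4],0.5],
  [[0,0,0],[0,0,-8],0.5],
  [[0,0,0],[0,0,-8],0.5],
  [[0,0,0],[0,0,-8],0.5],
  [[0,0,0],[0,0,-8],0.5],
  [[0,0,0],[0,0,0],0.5],
])

```text
clock: 15.15
position: [473.6, 70.2, 179.6]
ee_rot: [-0.436, 0.873, -0.106, 0.192]
contact_force: [-12.8, -1.8, 12.0]
gripper_width: 15.0
```

```bash
python3 look.py l;python3 -c "
from bench import arm;print(arm.read_state()['wrist_torque'])"
```

```text
[473.60780764  70.17876345 179.61265423] [-12.76342635  -1.76479221  12.03852072] 14.999294031377374 [ 0.54 -0.   -0.95  0.78 -0.34 -1.89] 0.02690058773955682 15.15
local u,v,h [29.5 85.7 76.9]
tool vs station deg [  0.33  -0.2  -55.  ]
[-0.45781771  3.27458466 -0.28877293]
```

View pics/l.png

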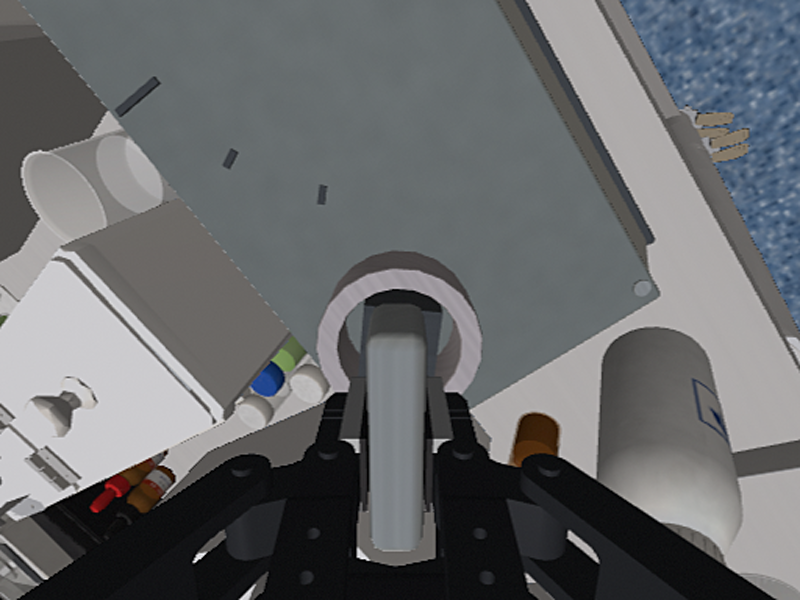

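jog_arm([
  [[0,0,0],[0,0,-8],0.5],
  [[0,0,0],[0,0,-8],0.5],
  [[0,0,0],[0,0,-8],0.5],
  [[0,0,0],[0,0,-8],0.5],
  [[0,0,0],[0,0,-5],0.5],
  [[0,0,0],[0,0,-3],0.5],
  [[0,0,0],[0,0,0],0.5],
])

```text
clock: 16.08
position: [473.8, 70.5, 179.7]
ee_rot: [0.708, -0.671, 0.165, -0.145]
contact_force: [-12.5, -1.3, 11.1]
gripper_width: 14.8
```

```bash
python3 look.py n;python3 -c "
from bench import arm;print(arm.read_state()['wrist_torque'])"
```

```text
[473.78704561  70.51593042 179.69157395] [-12.48160918  -1.25272097  11.1220045 ] 14.847609111375075 [ 0.54 -0.   -0.95  0.78 -0.34 -1.19] 0.009903542694227808 16.075
local u,v,h [29.7 86.  76.9]
tool vs station deg [  0.39  -0.14 -94.97]
[-0.30155569  3.14349507 -0.22791047]
```

View pics/n.png

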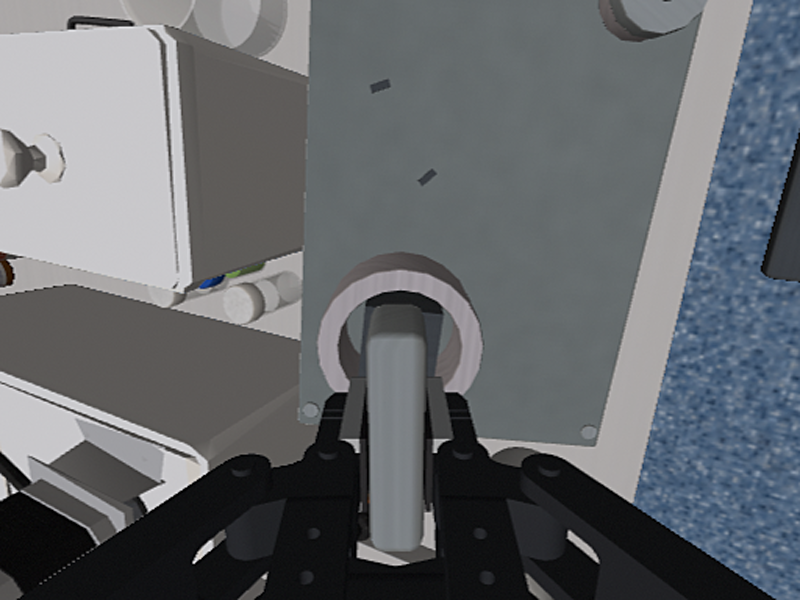

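jog_arm([
  [[0,0,0],[0,0,-2],0.5],
  [[0,0,0],[0,0,-2],0.5],
  [[0,0,0],[0,0,0],0.5],
])

```text
clock: 16.5
position: [473.7, 70.3, 179.6]
ee_rot: [0.731, -0.646, 0.17, -0.139]
contact_force: [-12.8, -0.6, 11.1]
gripper_width: 15.1
```

Run:
```python
from fit import *
from bench import arm
st=arm.read_state();print(st['wrist_torque'],st['wrist_torque']@nR,np.degrees((toolR(0).inv()*R.from_quat(st['ee_rot'])).as_rotvec()).round(2))
```

```text
[-0.32680828  3.3091942  -0.29961832] -0.08774594223573212 [  0.41  -0.1  -98.95]
```

jog_arm([
  [[0,0,0],[0,0,-2],0.5],
  [[0,0,0],[0,0,-2],0.5],
  [[0,0,0],[0,0,0],0.5],
])

```text
clock: 16.88
position: [473.5, 70.2, 179.6]
ee_rot: [0.753, -0.621, 0.174, -0.133]
contact_force: [-14.8, -0.8, 12.0]
gripper_width: 14.7
```

```bash
cat > tq.py <<'E'
from fit import *
from bench import arm
st=arm.read_state();print(st['wrist_torque'],st['wrist_torque']@nR,np.degrees((toolR(0).inv()*R.from_quat(st['ee_rot'])).as_rotvec()).round(2))
E
python3 tq.py
```

```text
[-0.20937522  3.49143919 -0.53617438] -0.34922125461049014 [ 4.1000e-01 -8.0000e-02 -1.0287e+02]
```

jog_arm([
  [[0,0,0],[0,0,-2],0.5],
  [[0,0,0],[0,0,-2],0.5],
  [[0,0,0],[0,0,0],0.5],
])

```text
clock: 17.25
position: [473.6, 70.3, 179.6]
ee_rot: [0.773, -0.595, 0.179, -0.127]
contact_force: [-13.6, 0.1, 10.7]
gripper_width: 15.2
```

```bash
python3 tq.py; python3 look.py o
```

```text
[ 0.09707372  3.47517123 -0.73414594] -0.6583109476947323 [ 4.0000e-01 -9.0000e-02 -1.0678e+02]
[473.56868326  70.27753006 179.58230801] [-13.64338769   0.12082458  10.72249582] 15.186390736490518 [ 0.54 -0.   -0.95  0.78 -0.34 -0.98] 0.0067005417661062175 17.25
local u,v,h [29.4 85.8 76.8]
tool vs station deg [ 4.0000e-01 -9.0000e-02 -1.0678e+02]
```

View pics/o.png

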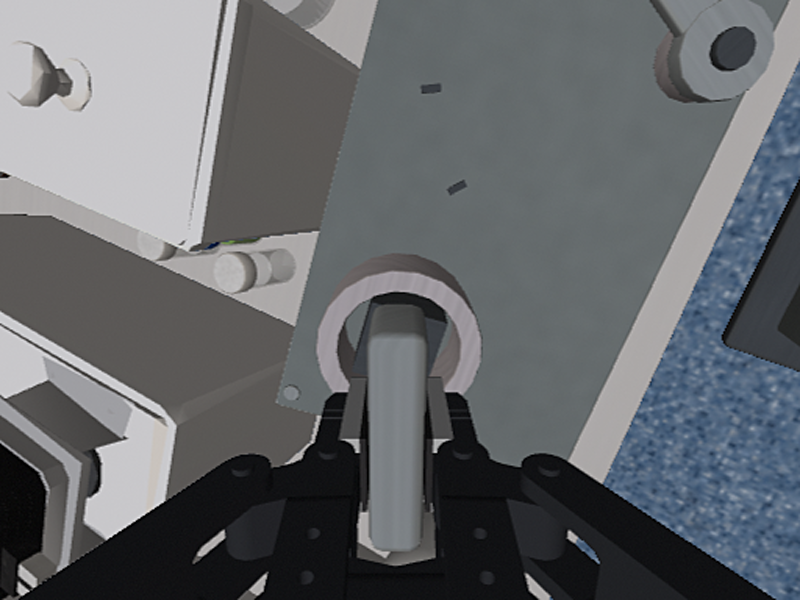

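jog_arm([
  [[0,0,0],[0,0,4],0.5],
  [[0,0,0],[0,0,0],0.5],
  [[0,0,0],[0,0,0],3],
  [[0,0,0],[0,0,0],5],
  [[0,0,0],[0,0,0],6],
  [[0,0,0],[0,0,0],6],
  [[0,0,0],[0,0,0],6],
])

```text
clock: 18.18
position: [473.7, 70.8, 178.2]
ee_rot: [0.753, -0.62, 0.174, -0.132]
contact_force: [0.2, -0.0, 0.6]
gripper_width: 60.2
```

```bash
python3 look.py q s
```

```text
[473.74439462  70.76416922 178.16526743] [ 0.24692934 -0.03485457  0.55230574] 60.226164374616154 [ 0.54  0.   -0.95  0.78 -0.34 -1.05] 0.0024399419184723855 18.175
local u,v,h [29.  86.3 75.5]
tool vs station deg [   0.28   -0.   -102.99]
```

View pics/q.png

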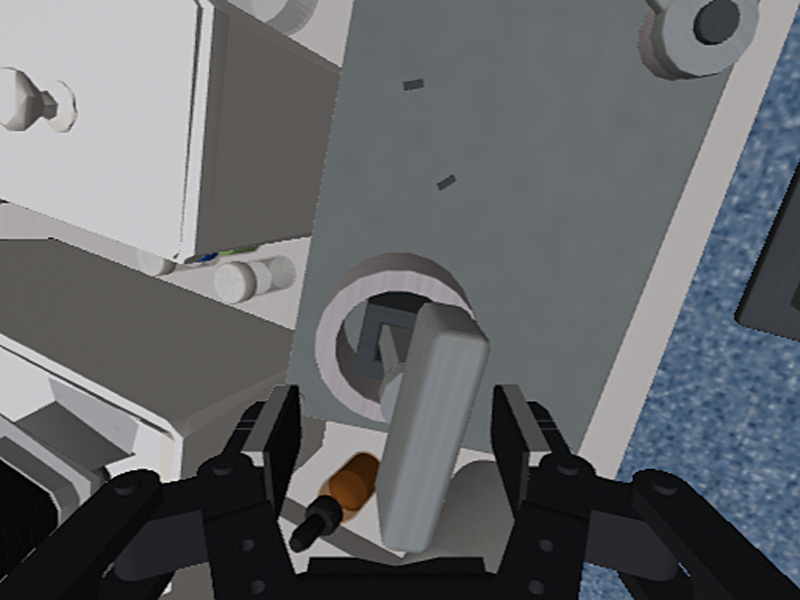

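View pics/q_ss.png

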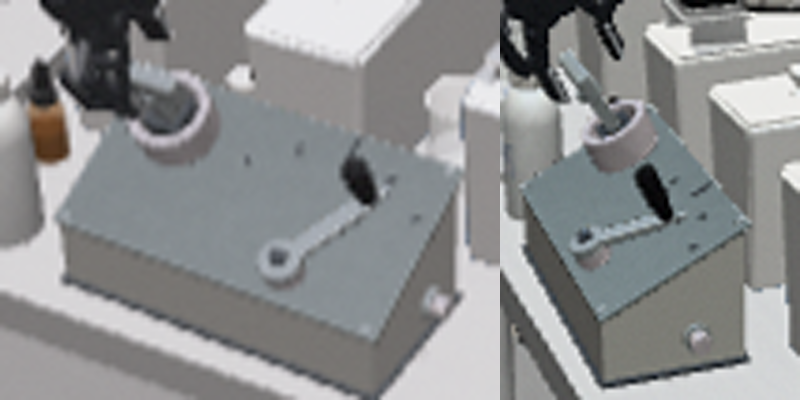

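jog_arm([
  [[0,0,0],[0,0,0],8.5],
  [[0,0,0],[0,0,0],8.5],
  [[0,0,-1],[0,0,0],8.5],
  [[0,0,-2],[0,0,0],8.5],
  [[0,0,-4],[0,0,0],8.5],
  [[0,0,-5],[0,0,0],8.5],
  [[0,0,-4],[0,0,0],8.5],
  [[0,0,0],[0,0,0],8.5],
  [[0,0,0],[0,0,0],8.5],
])

```text
clock: 19.45
position: [405.2, 73.1, 322.2]
ee_rot: [0.754, -0.62, 0.173, -0.132]
contact_force: [0.4, 0.3, 0.7]
gripper_width: 84.7
```

```bash
python3 look.py r; python3 ov.py r
```

```text
[405.18231875  73.12944916 322.22366552] [0.38945593 0.31497188 0.65609081] 84.74360066261092 [ 0.8  -0.29 -0.7   0.42 -0.9  -0.83] 0.02348688830606446 19.45
local u,v,h [ 27.7  86.4 235.1]
tool vs station deg [ 2.5000e-01  5.0000e-02 -1.0299e+02]
```

View pics/r.png

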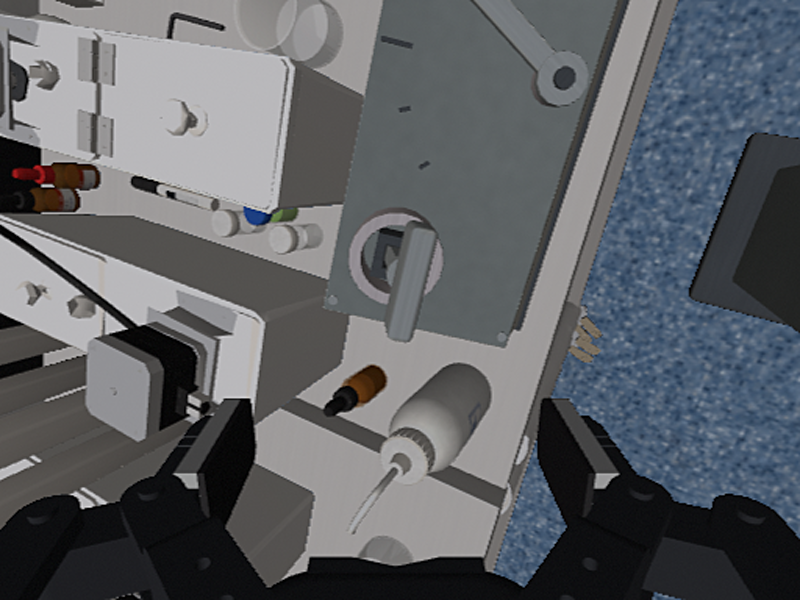

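View pics/r_ov.png

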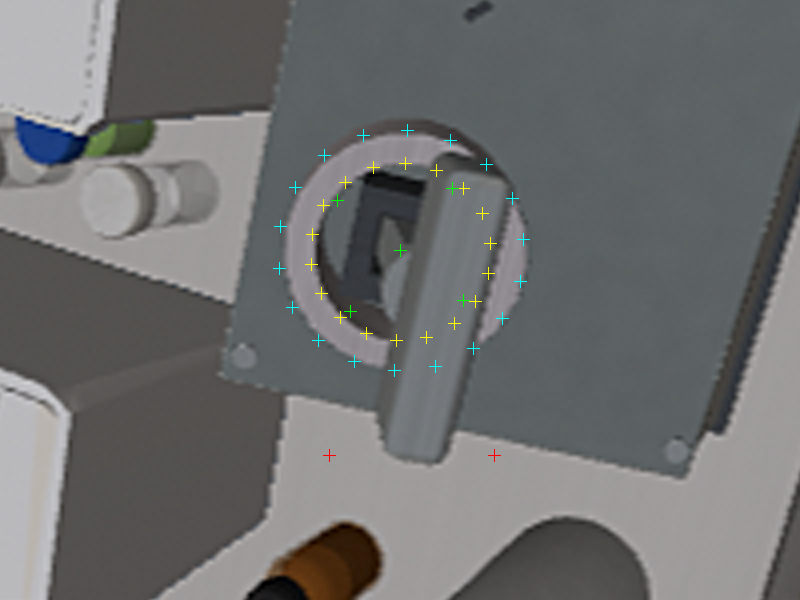

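Run:
```python
from fit import *
m2,st=pickle.load(open('r.pkl','rb'))
ref=proj(m2,W(30.5,84.7,30))[0]*4+1.5; off=np.array([int(ref[0])-400,max(0,int(ref[1])-250)])
obs=np.array([[447,172],[507,180],[385,450],[447,462]])
# model bevel ~1mm: visible top face 68 x 14
def mod(p,raw=False):
    tu,tv,rot,h0,du,dv=p
    Rk=R.from_rotvec([0,0,0])
    # local frame (s,l,n)
    k=R.from_euler('z',rot)
    til=R.from_rotvec([-tv,tu,0])  # tilt: +tu moves top to +u
    out=[]
    for x,y in [(-34,7),(-34,-7),(34,7),(34,-7)]:
        q=til.apply(k.apply([x,y,100.]))+[30.5+du,84.7+dv,h0]
        out.append(proj(m2,W(*q))[0]*4+1.5-off)
    return np.array(out)
f=lambda p: np.concatenate([(mod([p[0],p[1],p[2],p[3],-.5,.5])-obs).ravel()])
r_=least_squares(f,[-.1,0,np.pi/2,4]);print(np.degrees(r_.x[:3]),r_.x[3],f(r_.x).reshape(-1,2).round(1))
f=lambda p: np.concatenate([(mod([p[0],p[1],p[2],4,-.5,.5])-obs).ravel()])
r_=least_squares(f,[-.1,0,np.pi/2]);print(np.degrees(r_.x[:3]),f(r_.x).reshape(-1,2).round(1))
```

```text
[-6.96198793  1.73803092 91.45802403] -21.471177255541736 [[ 59.   18.3]
 [-58.2  -0.1]
 [ 60.   -1.8]
 [-55.6 -21.5]]
[-5.61746362 -1.92940188 91.32461212] [[ 63.7   7. ]
 [-58.7 -13.1]
 [ 60.2  16.3]
 [-60.7  -4.9]]
```

Corner pairing was swapped (left/right); fix that.

Run:
```python
from fit import *
m2,st=pickle.load(open('r.pkl','rb'))
ref=proj(m2,W(30.5,84.7,30))[0]*4+1.5; off=np.array([int(ref[0])-400,max(0,int(ref[1])-250)])
obs=np.array([[507,180],[447,172],[447,462],[385,450]])
def mod(p):
    tu,tv,rot,h0=p
    k=R.from_euler('z',rot); til=R.from_rotvec([-tv,tu,0]); out=[]
    for x,y in [(-34,7),(-34,-7),(34,7),(34,-7)]:
        q=til.apply(k.apply([x,y,100.]))+[30,85.2,h0]
        out.append(proj(m2,W(*q))[0]*4+1.5-off)
    return np.array(out)
for fr in (1,0):
    f=lambda p:(mod([p[0],p[1],p[2],p[3] if fr else 4])-obs).ravel()
    r_=least_squares(f,[-.1,0,np.pi/2,4]);print(np.degrees(r_.x[:3]),r_.x[3],f(r_.x).reshape(-1,2).round(1))
```

```text
[-5.83344859 -0.92033126 91.62246487] -3.310084103642638 [[ 0.4  1.5]
 [-0.5 -1.8]
 [-2.3 -1.5]
 [ 2.3  1.9]]
[-5.4568809  -1.97929846 91.56773823] 4.0 [[ 1.9 -2. ]
 [-0.6 -5.8]
 [-2.3  3.8]
 [ 0.7  6.8]]
```

Run:
```python
from fit import *
from bench import arm
st=arm.read_state()
p,r=plan(st['position'],st['ee_rot'],W(10,-92,215),toolR(0),12,8.5,dp=1)
```

```text
[[[1.4, 0.5, 0.2], [0.0, 0.0, 8.6], 8.5], [[1.5, 0.2, 0.1], [0.0, 0.0, 8.6], 8.5], [[1.5, 0.1, 0.2], [-0.1, 0.0, 8.5], 8.5], [[1.4, -0.2, 0.2], [0.0, 0.0, 8.6], 8.5], [[1.5, -0.4, 0.1], [0.0, -0.1, 8.6], 8.5], [[1.3, -0.6, 0.2], [0.0, 0.0, 8.6], 8.5], [[1.3, -0.8, 0.2], [-0.1, 0.0, 8.6], 8.5], [[1.1, -1.0, 0.1], [0.0, 0.0, 8.6], 8.5], [[1.0, -1.2, 0.2], [0.0, 0.0, 8.5], 8.5], [[0.7, -1.2, 0.2], [0.0, 0.0, 8.6], 8.5]]
[[[0.6, -1.4, 0.1], [0.0, 0.0, 8.6], 8.5], [[0.4, -1.5, 0.2], [-0.1, 0.0, 8.6], 8.5]]
end [ 391.5 -105.3  296.5] [-0.016, -0.9763, 0.0032, -0.216]
```

jog_arm([
  [[1.4,0.5,0.2],[0,0,8.6],8.5],
  [[1.5,0.2,0.1],[0,0,8.6],8.5],
  [[1.5,0.1,0.2],[0,0,8.5],8.5],
  [[1.4,-0.2,0.2],[0,0,8.6],8.5],
  [[1.5,-0.4,0.1],[0,0,8.6],8.5],
  [[1.3,-0.6,0.2],[0,0,8.6],8.5],
  [[1.3,-0.8,0.2],[0,0,8.6],8.5],
  [[1.1,-1.0,0.1],[0,0,8.6],8.5],
  [[1.0,-1.2,0.2],[0,0,8.5],8.5],
  [[0.7,-1.2,0.2],[0,0,8.6],8.5],
])

```text
clock: 20.75
position: [394.2, -75.4, 299.9]
ee_rot: [-0.127, 0.968, -0.037, 0.213]
contact_force: [0.3, -0.0, -0.5]
gripper_width: 84.7
```

jog_arm([
  [[0.6,-1.4,0.1],[0,0,8.6],8.5],
  [[0.4,-1.5,0.2],[0,0,8.6],8.5],
  [[0,0,0],[0,0,0],8.5],
  [[0,0,0],[0,0,0],8.5],
])

```text
clock: 21.25
position: [391.8, -105.0, 296.9]
ee_rot: [0.016, 0.976, -0.005, 0.217]
contact_force: [-0.3, -0.8, 0.8]
gripper_width: 85.2
```

```bash
python3 look.py t
```

```text
[ 391.75533338 -105.02140373  296.9055381 ] [-0.25106418 -0.82595064  0.7766998 ] 85.21580051531906 [ 0.23 -0.3  -0.68  0.16 -0.77 -1.93] 0.013264262728292694 21.25
local u,v,h [ 10.1 -92.1 215.3]
tool vs station deg [ 0.21 -0.09 -0.07]
```

View pics/t.png

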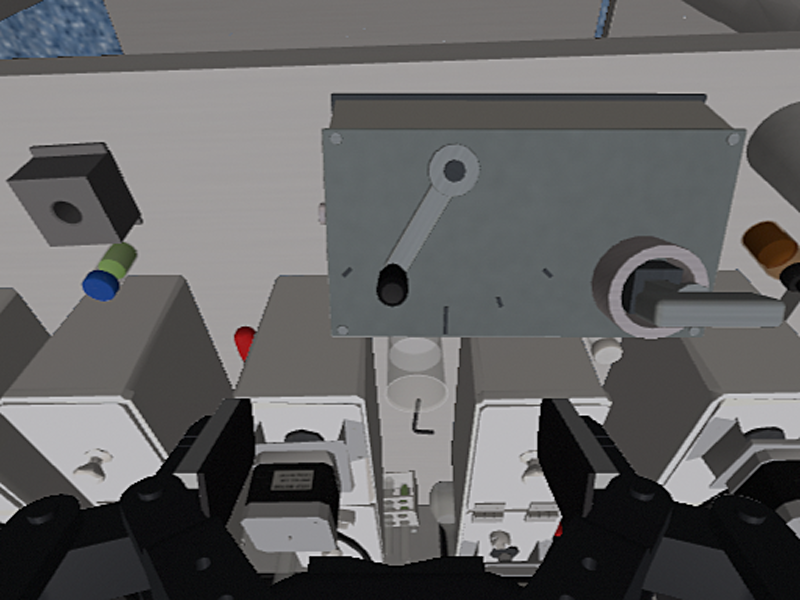

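Run:
```python
import cv2
a=cv2.imread('pics/t_raw.png')[70:230,200:400];cv2.imwrite('pics/t_c.png',cv2.resize(a,(750,600),interpolation=cv2.INTER_CUBIC))
```

View pics/t_c.png

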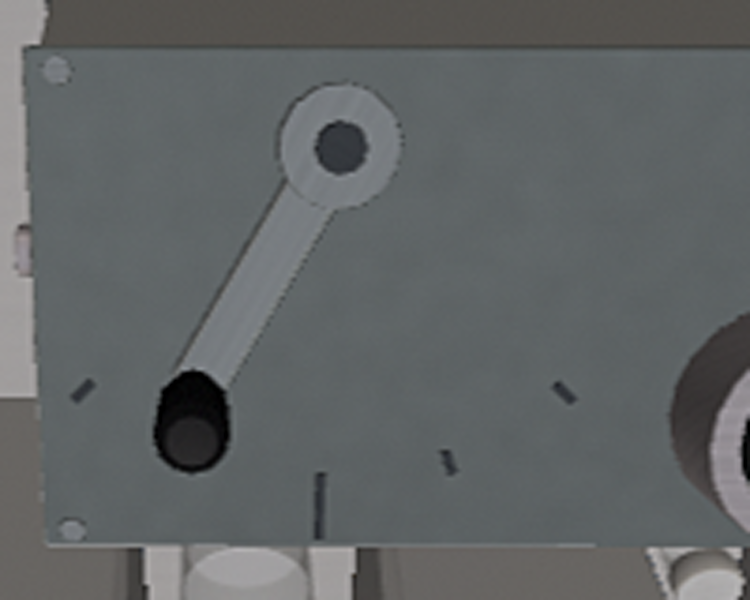

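Run:
```python
import fit
from fit import *
m2,st=pickle.load(open('t.pkl','rb'))
fit.m=m2
q=lambda x,y:(200+(x+.5)/3.75-.5,70+(y+.5)/3.75-.5)
F=lambda px,h:fit.face(px,h)[1].round(1)
print('fr',F(q(23,47),0),'br',F(q(46,545),0),'fl',F((745/1.5625,128/1.5625),0),'expect -76.7,-145 / 76.7,-145 / -76.7,145')
mk=[F(q(*a),0) for a in [(83,391),(319,506),(448,462),(565,393)]];print('marks',mk)
print('knobtop',F(q(192,439),70),'knob low', F(q(192,395),40))
for h in (15,20,25,30,35): print(h,F(q(341,147),h))
P=np.array(mk)
# hinge from marks -45,0,+22.5,+45 deg: u=u0+R cos, v=v0+R sin (a ccw = left +)
A=np.radians([-45,22.5,45]);Q=P[[0,2,3]]
r_=least_squares(lambda p:np.concatenate([p[0]+p[2]*np.cos(A+p[3])-Q[:,0],p[1]+p[2]*np.sin(A+p[3])-Q[:,1]]),[-51,-56,105,0]);print(r_.x,r_.fun.round(1))
```

```text
fr [ -76.6 -144.3] br [  75.  -143.8] fl [-77.3 142.3] expect -76.7,-145 / 76.7,-145 / -76.7,145
marks [array([  23.7, -130.3]), array([ 61.4, -56.1]), array([ 46.5, -16. ]), array([23.9, 18.7])]
knobtop [ 17.7 -95.9] knob low [ 14.3 -96.2]
15 [-50.3 -55. ]
20 [-50.6 -55.6]
25 [-50.9 -56.2]
30 [-51.2 -56.7]
35 [-51.5 -57.3]
[-5.06614767e+01 -5.58308567e+01  1.05223939e+02 -1.52360050e-03] [-0.1  0.1 -0.  -0.   0.3 -0.2]
```

Run:
```python
from fit import *
from bench import arm
st=arm.read_state()
p,r=plan(st['position'],st['ee_rot'],W(17.9,-95.5,100),toolR(0),3,8.5)
p,r=plan(p,r.as_quat(),W(17.9,-95.5,37),toolR(0),2,8.5)
```

```text
[[[-0.25, -0.11, 3.85], [-0.1, 0.0, 0.0], 8.5], [[-0.24, -0.12, 3.85], [0.0, 0.1, 0.1], 8.5], [[-0.26, -0.11, 3.85], [-0.1, 0.0, 0.0], 8.5]]
end [ 447.5 -110.2  195.7] [0.0161, 0.9761, -0.0034, 0.2166]
[[[0.0, 0.0, 3.15], [0.0, 0.0, 0.0], 8.5], [[0.01, 0.0, 3.15], [0.0, 0.0, 0.0], 8.5]]
end [ 474.  -111.1  138.6] [0.0161, 0.9761, -0.0034, 0.2166]
```

jog_arm([
  [[-0.25,-0.1,3.8],[0,0,0],8.5],
  [[-0.25,-0.1,3.8],[0,0,0],8.5],
  [[-0.25,-0.1,3.8],[0,0,0],8.5],
  [[0,0,0],[0,0,0],8.5],
  [[0,0,0],[0,0,0],8.5],
])

```text
clock: 21.92
position: [447.4, -109.6, 198.6]
ee_rot: [0.016, 0.976, -0.005, 0.218]
contact_force: [-0.1, 0.3, -0.1]
gripper_width: 84.7
```

```bash
python3 look.py u
```

```text
[ 447.37110288 -109.60742638  198.56160584] [-0.0528667   0.33617825 -0.06565139] 84.71906043016095 [ 0.17 -0.07 -0.8   0.22 -0.41 -1.95] 0.02711743646970874 21.925
local u,v,h [ 19.  -94.9 102.6]
tool vs station deg [ 0.15 -0.24 -0.06]
```

View pics/u.png

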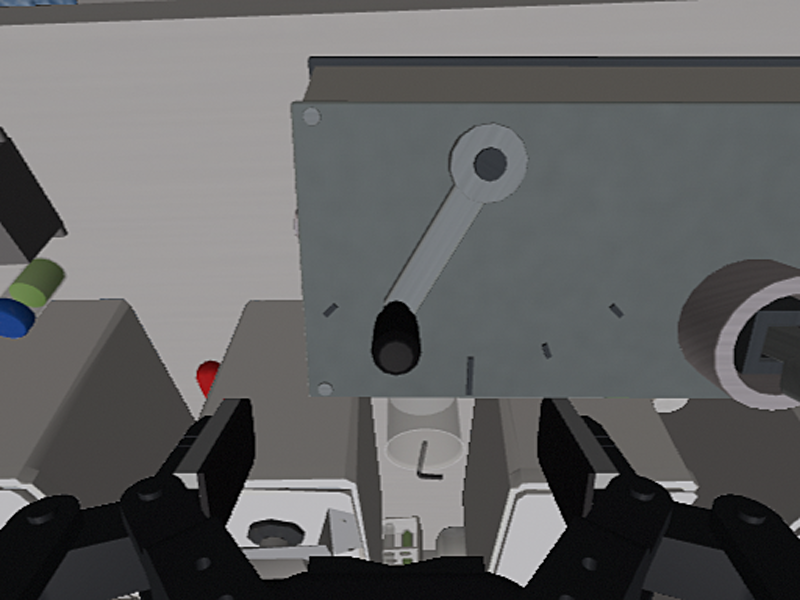

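Run:
```python
from fit import *
from bench import arm
st=arm.read_state()
Rt=toolR(0)*R.from_euler('y',10,degrees=True)
p,r=plan(st['position'],st['ee_rot'],W(15,-95.2,75),Rt,3,8.5)
p,r=plan(p,r.as_quat(),W(14.8,-95.2,38),Rt,2,8.5)
```

```text
[[[0.15, -0.01, 0.94], [0.0, 3.4, 0.0], 8.5], [[0.1, -0.01, 0.94], [-0.1, 3.5, 0.0], 8.5], [[0.04, -0.01, 0.95], [0.0, 3.4, 0.0], 8.5]]
end [ 455.4 -110.2  171.8] [0.016, 0.9913, -0.0024, 0.1307]
[[[-0.31, 0.0, 1.82], [0.0, 0.0, 0.0], 8.5], [[-0.31, 0.0, 1.82], [0.0, 0.0, 0.0], 8.5]]
end [ 470.8 -110.7  138.2] [0.016, 0.9913, -0.0024, 0.1307]
```

jog_arm([
  [[0.1,0,0.9],[0,3.4,0],8.5],
  [[0.1,0,0.9],[0,3.4,0],8.5],
  [[0.1,0,0.9],[0,3.4,0],8.5],
  [[0,0,0],[0,0,0],8.5],
])

```text
clock: 22.48
position: [455.6, -110.0, 173.0]
ee_rot: [0.017, 0.991, -0.003, 0.132]
contact_force: [-0.8, -0.3, 0.3]
gripper_width: 85.1
```

Run:
```python
from fit import *
from bench import arm
st=arm.read_state();print(loc(st['position']),st['joints'])
Rt=toolR(0)*R.from_euler('y',10,degrees=True)
p,r=plan(st['position'],st['ee_rot'],W(14.8,-95.2,38),Rt,2,8.5)
```

```text
[ 15.76758743 -94.95063196  76.00464263] [ 0.14223289  0.05282636 -0.65600311  0.08425366 -0.60281228 -1.80978274]
[[[-0.28, -0.01, 1.88], [-0.1, 0.1, 0.0], 8.5], [[-0.28, -0.01, 1.88], [0.0, 0.1, 0.0], 8.5]]
end [ 470.9 -110.7  138.2] [0.0165, 0.9913, -0.0023, 0.1304]
```

jog_arm([
  [[-0.3,0,1.9],[0,0,0],8.5],
  [[-0.3,0,1.8],[0,0,0],8.5],
  [[0,0,0],[0,0,0],8.5],
  [[0,0,0],[0,0,0],5],
  [[0,0,0],[0,0,0],1],
  [[0,0,0],[0,0,0],1],
  [[0,0,0],[0,0,0],1],
  [[0,0,0],[0,0,0],1],
  [[0,0,0],[0,0,0],1],
  [[0,0,0],[0,0,0],1],
])

```text
clock: 23.72
position: [469.7, -110.9, 138.0]
ee_rot: [0.017, 0.991, -0.003, 0.131]
contact_force: [-3.8, 2.2, 6.7]
gripper_width: 18.6
```

```bash
python3 look.py v s
```

```text
[ 469.66983667 -110.8786654   138.00120142] [-3.80390208  2.15255544  6.70499447] 18.55202772946497 [ 0.13  0.13 -0.68  0.09 -0.5  -1.82] 0.0020739202372111218 23.725
local u,v,h [ 13.7 -95.4  38.3]
tool vs station deg [0.16 9.98 0.03]
```

View pics/v.png

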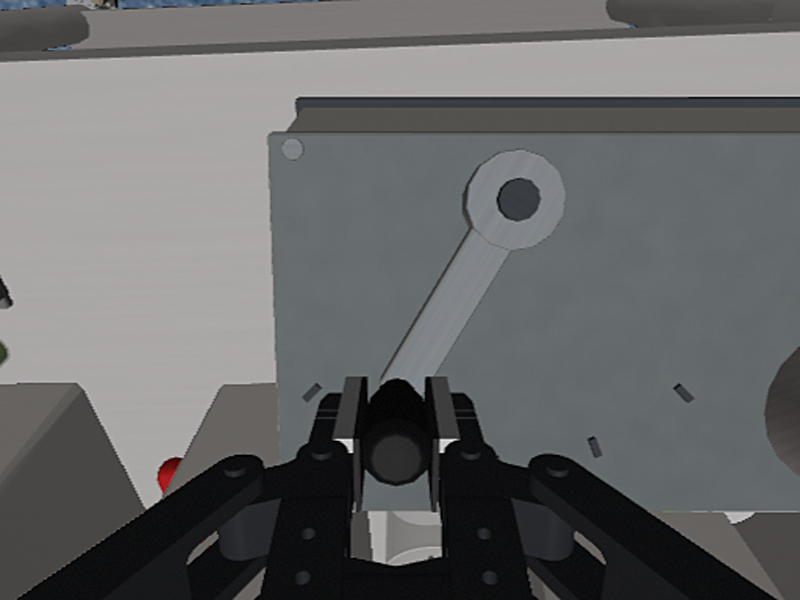

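```bash
cat > swing.py <<'E'
import sys
from fit import *
from bench import arm
tot=float(sys.argv[1]);n=int(sys.argv[2]);jaw=1
st=arm.read_state();p=np.array(st['position']);Rc=R.from_quat(st['ee_rot']);p0=p.copy();R0=Rc
c=W(-50.8,-55.5,38);out=[]
for k in range(1,n+1):
    Q=R.from_rotvec(nR*np.radians(tot*k/n));pt=c+Q.apply(p0-c);Rg=Q*R0
    s=np.round(Rc.inv().apply(pt-p)/10,2);a=np.round(np.degrees((Rc.inv()*Rg).as_rotvec()),1)
    p=p+Rc.apply(s*10);Rc=Rc*R.from_rotvec(np.radians(a));out.append([(s+0.).tolist(),(a+0.).tolist(),jaw])
print(out,loc(p))
E
python3 swing.py 29.8 6
```

```text
[[[-0.32, 0.57, -0.06], [0.9, 0.0, -4.9], 1], [[-0.31, 0.58, -0.05], [0.8, 0.0, -4.9], 1], [[-0.32, 0.57, -0.06], [0.9, 0.0, -4.9], 1], [[-0.31, 0.57, -0.06], [0.9, -0.1, -4.9], 1], [[-0.32, 0.58, -0.06], [0.8, 0.0, -4.9], 1], [[-0.32, 0.57, -0.05], [0.9, 0.0, -4.8], 1]] [ 25.00586524 -58.07248979  38.25908244]
```

jog_arm([
  [[-0.32,0.57,-0.06],[0.9,0,-4.9],1],
  [[-0.31,0.58,-0.05],[0.8,0,-4.9],1],
  [[-0.32,0.57,-0.06],[0.9,0,-4.9],1],
  [[-0.31,0.57,-0.06],[0.9,-0.1,-4.9],1],
  [[-0.32,0.58,-0.06],[0.8,0,-4.9],1],
  [[-0.32,0.57,-0.05],[0.9,0,-4.8],1],
  [[0,0,0],[0,0,0],1],
  [[0,0,0],[0,0,0],1],
])

```text
clock: 24.88
position: [481.3, -73.7, 142.8]
ee_rot: [-0.229, 0.962, -0.081, 0.126]
contact_force: [-4.1, 2.5, 6.5]
gripper_width: 18.2
```

```bash
python3 look.py w s
```

```text
[481.26660803 -73.6774421  142.81661165] [-4.06202116  2.4629355   6.50132556] 18.180073425099202 [ 0.26  0.11 -0.8   0.4  -0.44 -1.71] 0.002101501168206874 24.875
local u,v,h [ 25.1 -57.9  38.3]
tool vs station deg [  2.78   9.66 -29.67]
```

View pics/w.png

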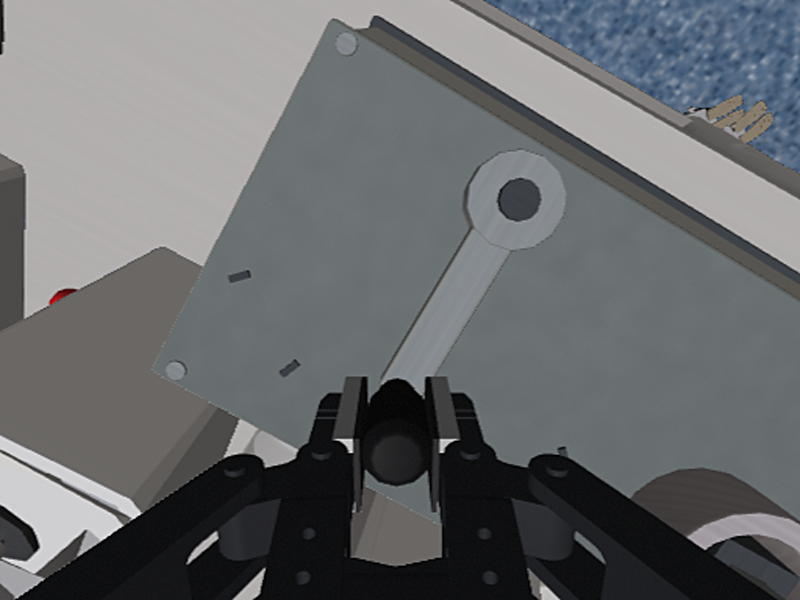

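View pics/w_ss.png

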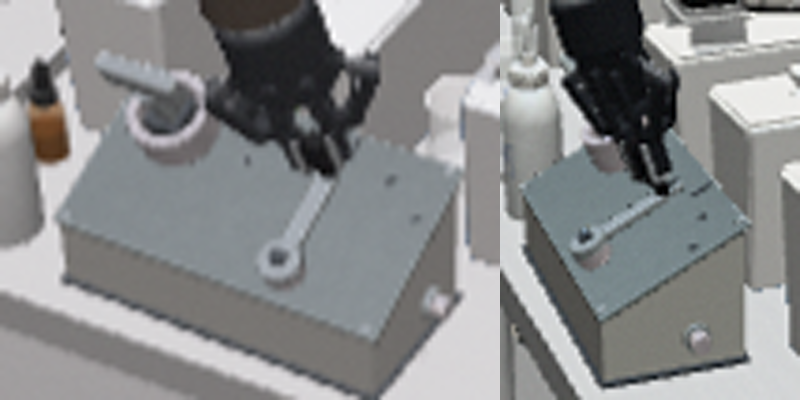

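jog_arm([
  [[0,0,0],[0,0,0],3],
  [[0,0,0],[0,0,0],5],
  [[0,0,0],[0,0,0],5],
  [[0,0,-1],[0,0,0],5],
  [[0,0,-3],[0,0,0],5],
  [[0,0,-5],[0,0,0],5],
  [[0,0,-5],[0,0,0],5],
  [[-1,-1,-4],[0,0,8],5],
  [[0,0,0],[0,0,0],5],
  [[0,0,0],[0,0,0],5],
])

```text
clock: 26.28
position: [443.3, -60.4, 318.0]
ee_rot: [-0.161, 0.976, -0.071, 0.13]
contact_force: [-0.4, -0.6, 0.1]
gripper_width: 50.4
```

```bash
python3 look.py x s
```

```text
[443.27647157 -60.44433131 318.02000722] [-0.43622619 -0.61878557  0.10891101] 50.40151042803885 [ 0.36 -0.14 -0.51  0.23 -0.98 -1.71] 0.025569705096597055 26.275
local u,v,h [ 64.4 -45.9 213.3]
tool vs station deg [  3.38   9.48 -21.69]
```

View pics/x.png

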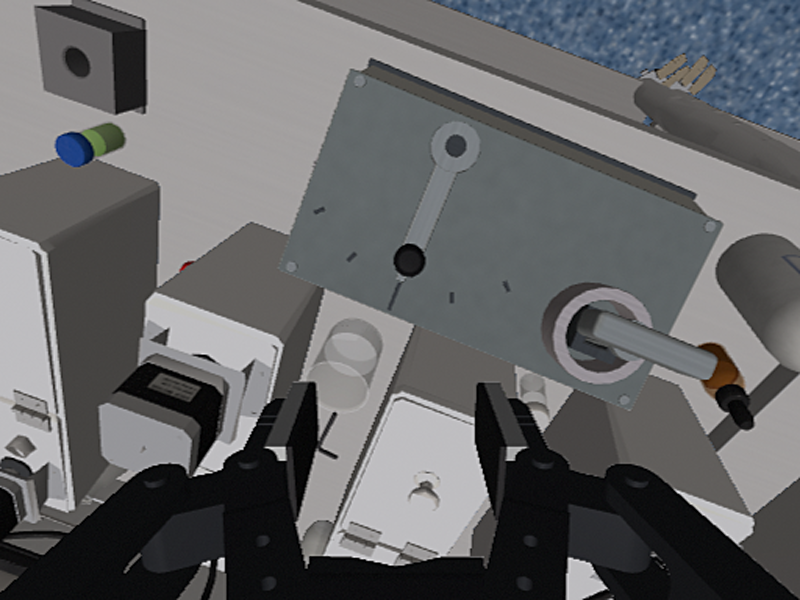

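Run:
```python
from fit import *
m2,st=pickle.load(open('x.pkl','rb'))
im=cv2.imread('pics/x_raw.png')
out=[]
for h in (0,22):
    uc,vc=10,-56; a,b=75,37.5
    X=[W(uc+i,vc+j,h) for i,j in [(-a,-b),(-a,b),(a,b),(a,-b)]]
    H=cv2.getPerspectiveTransform(proj(m2,X).astype(np.float32),np.float32([[0,0],[300,0],[300,600],[0,600]]))
    out.append(cv2.warpPerspective(im,H,(300,600),flags=cv2.INTER_CUBIC))
cv2.imwrite('pics/x_r.png',np.hstack(out))
```

```text
(no output)
```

View pics/x_r.png

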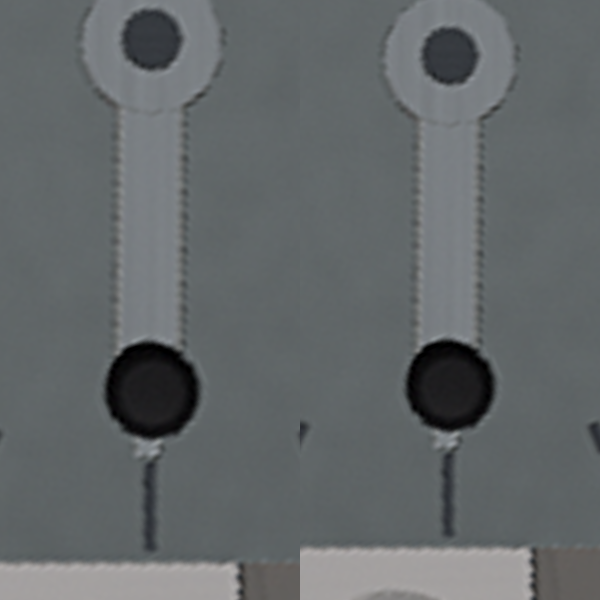

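Run:
```python
from fit import *
out=[]
for n in ('t','x'):
    m2,st=pickle.load(open(n+'.pkl','rb'))
    im=cv2.imread(f'pics/{n}_raw.png')
    X=[W(30.5+i,85+j,30) for i,j in [(-40,-40),(-40,40),(40,40),(40,-40)]]
    H=cv2.getPerspectiveTransform(proj(m2,X).astype(np.float32),np.float32([[0,0],[400,0],[400,400],[0,400]]))
    out.append(cv2.warpPerspective(im,H,(400,400),flags=cv2.INTER_CUBIC))
cv2.imwrite('pics/x_s.png',np.hstack(out))
```

```text
(no output)
```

View pics/x_s.png

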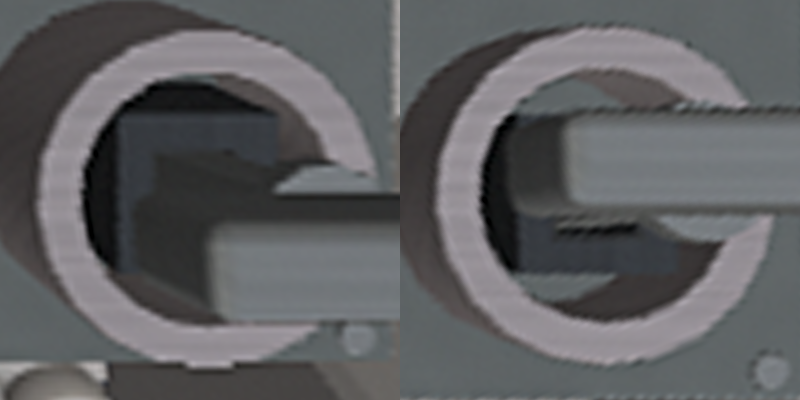

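View pics/x_ss.png

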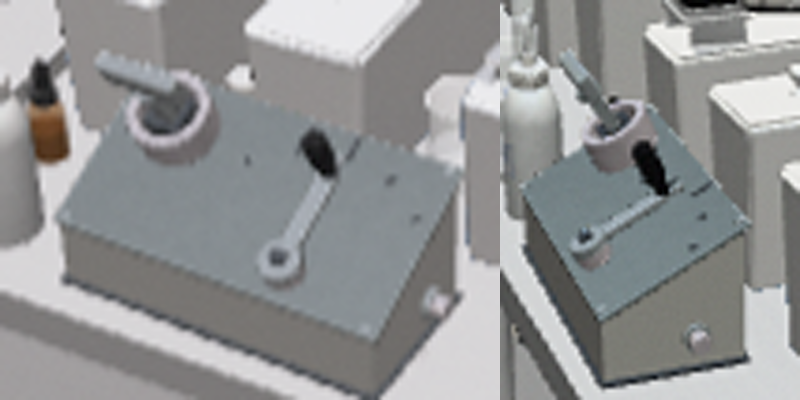

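```bash
python3 -c "
from bench import arm
arm.job_done();print(arm.read_state()['clock'])"
```

```text
the job is handed in; nothing more can be done
the job is handed in; nothing more can be done
```

The job is done and handed in at about 26 s: the key is in the socket with the feed valve open, and the flow lever is at half flow.

- **Key and valve:** I pushed the key in until it bottomed at the expected depth with about 24 N along the socket axis. I then turned it anticlockwise until it hit the stop, where the torque rose to about 0.66 N m. In the last pictures the drum sits square with the panel, which is the open position.
- **Key lean:** On release the key tipped about 6° down the slope, which is within its 7° play. The height check was loose: one fit put the tip about 7 mm below the socket floor, which is impossible. With the tip fixed at the floor the fit was slightly worse, but nothing suggests the key has risen.
- **Lever:** I gripped the knob, swung it about 30° and let go. The last rectified picture shows the pointer in line with the long mark, perhaps 0.5° short.
- **Surroundings:** The gripper was open and clear at the end, with no contact force. The vial, the dropper bottle and the visible part of the wash bottle stood where they were. The flask was not in the last close pictures, but the arm only went near it when lifting the key.

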